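# Sort sealed mill jars by tilt and heft, then load the mill

### The arm

A 6-joint arm with a two-finger parallel gripper is mounted at the origin on the work surface. World frame = base frame: x ahead of the robot, y to its left, z up, the work surface at z = 0. Lengths are in m, angles in rad, forces in N, time in s.
With the tool pointing down it reaches from about 0.325 to 1 m from the base axis. Payload 5.1 kg.
Tool frame: the origin (TCP) lies on the front face of the gripper's body, between the roots of the fingers; the fingertips stand 73 mm ahead of it and the grasp point (between the pads) lies 54 mm ahead of it; z points along the fingers, y is the line along which they close (so a half turn about z gives the same grasp; the last joint's range is limited). The gripper opens to 85 mm and grips with 20 to 120 N. Pads are 22 mm wide; open, the fingers measure 114 mm over their backs; the gripper's body (76 mm by 85 mm) begins 54 mm behind the grasp point. The pads swing forward as they close: fully open they stand 13 mm farther back than shut.
Start: joints at [-1.418, 0.124, 1.65, -0, 1.367, -0.083], TCP at [0.152, -0.632, 0.304] pointing down, gripper open.
Joint ranges: [-2.61, 2.61], [-1.02, 2.33], [0.03, 2.71], [-1.35, 4.49], [0.32, 2.68], [-2.91, 2.91]. Speed limits (rad/s): [2.57, 2.57, 3.14, 3.14, 3.14, 3.14].

### API

Orientations are given as [roll, pitch, yaw] about the fixed x, y, z axes, in that order (R = Rz(yaw) Ry(pitch) Rx(roll)).
In Python, from station import ctrl gives the robot as it stands. The module is installed in compiled form; this text tells all that it offers.
- The arm moves only by the tool jog_arm, never from a script. Its argument "rows" is a list of rows, each a list of 5 numbers: the shift along the tool's x, y, z scaled (see below), then the turn about the tool's z scaled (see below), then the opening in per cent of the stroke, from 0 (shut) to 100 (fully open). A call has 1 to 5 rows; each row is the pose to reach, as a shift and turn from the pose commanded when the call began, along the tool's axes at that moment; what a row does not reach only later rows make up. The controller multiplies each number of a shift by 300 mm and each number of a turn by 60 degrees. A row lasts 1/10 s, in which the tool goes at most 50 mm and 8.59 degrees, less where a joint would pass 70% of its speed; a pose out of reach is approached as far as the arm can. A call with a number of a shift or a turn outside -1 to 1 is refused whole. A call with a gripper value outside its range is refused whole. The fingers move at their own pace and stop on an object; "newtons" is the grip in N (left out, the last holds). Time passes only in rows, so rows that repeat a pose let the fingers close. It gives the time, the measured TCP pose, the force, the opening and the grip force at its end, in the units of the state.
- ctrl.get_obs(): the state, without advancing time (a new reading comes with each control period).
- ctrl.snapshot(name): name is "side" or "top"; returns the picture (400x640x3 uint8, red, green, blue); there is no depth.
- ctrl.get_calibration(name): a dict with "fx", "fy", "cx", "cy" (pixels), "dist_coeffs" ([k1, k2, p1, p2, k3] as OpenCV has them; the pictures are not rectified), "rvec" (rotation vector, rad) and "tvec" (3), from world to camera coordinates, as OpenCV has them. Camera axes: x right, y down, z forward; pixel columns grow to the right and rows downward; lengths in m; the calibration is good to about 2 mm. A picture is of the moment at which its call begins. get_calibration takes no time and is no camera call.
- ctrl.finish_job(): hands the job in; it is judged then, once.
The state is a dict: "clock": time; "qpos": joint angles; "dq": joint speeds; "tau": joint torques, N m; "position": TCP position; "eef_rot": TCP orientation; "ft_force": force on the tool from outside, world axes, zero at the start; "ft_torque": the same for the moment, N m; "grip_width": opening from 0.0 (shut) to 1.0 (fully open); "gripper_force": force on a finger pad.
Only numpy, scipy, OpenCV 4.12 (cv2) and the standard library are available. Lean on these libraries where they do the work, as an engineer would, in place of code of your own. Each camera call takes 0.05 s, during which the arm holds its last target. There are 200 camera calls.

### The job

Find out by tilting and lifting what is inside each sealed white jar on the bench: lay every jar whose steel slug slides loose inside into the lanes of the mill's cradle while it is still pulled out, and once they are all in, push the cradle fully home against its stop. Lay the jars that are just as heavy but whose slug is stuck in the tray with the middle wall, and the light, empty ones in the plain tray, all jars lying flat in the lanes or trays and let go, and leave the other things on the bench where they are.

Things in the scene. Friction and masses are not known exactly. Their poses are not given: they have to be found in the camera images.
- jar_1: sealed jar, lying down: 110 mm long, 46 x 46 mm section; white plastic, grey round cap at +x. Origin at its centre, 23 mm above its support; x along its length. All jars look alike; any may be absent (None from the start). A jar holds a steel slug that is loose, or one stuck fast at the middle or an end, or nothing. Nothing outside shows which: it must be felt
- jar_2: sealed jar, same shape as jar_1. Masses: about 0.20 kg if empty, 0.46 kg with a slug (loose or stuck), give or take 10 percent. A loose slug (0.26 kg) slides along the jar's x over 44 mm once tilted by more than about 15 degrees, and stays at the low end when level again
- jar_3: sealed jar, same shape and possible contents as jar_1 and jar_2. Rules may speak of loose_jar_a to c, stuck_jar_a and b, empty_jar: these are the centres of the jars of that kind, and the state does not give them
- jar_4: sealed jar, same shape and possible contents as jar_1 and jar_2
- jar_5: sealed jar, same shape and possible contents as jar_1 and jar_2
- jar_6: sealed jar, same shape and possible contents as jar_1 and jar_2
- cradle (a joint): the mill's sliding cradle: metres pushed in from fully out (0) to hard against its hidden stop, fully home (0.070). It slides along the +x of point cradle_floor, stays where left, needs about 4 N to move. Starts nearly out (0 to 0.02)
- cradle_floor (a point): centre of the cradle floor's top, 17 mm above the bench; moves with the cradle. x: direction it is pushed home (away from the robot, to the mill's white housing). Aluminium, 140 (x) by 236 mm (y): three lanes along x centred at y = -0.077, 0, +0.077, 72 mm wide and 130 long, walls 5 mm thick and 10 high; one jar lies lengthwise in each
- cradle_tab (a point): top middle of the front (robot) face of the black upright push tab on the cradle's front edge: 70 mm wide along y, 8 mm thick, its top 48 mm above the cradle floor (65 mm above the bench). Push here along +x
- divided_tray_floor (a point): centre of the floor (5 mm above the bench) of the grey tray WITH a middle wall: fixed, 145 mm along its x, 170 mm along its y, walls 5 mm thick and 10 mm above the floor; the middle wall runs along x at y = 0, leaving two lanes centred at y = +/-0.041
- plain_tray_floor (a point): centre of the floor (5 mm above the bench) of the grey tray with NO middle wall: fixed, otherwise the same size and make as the divided one. The two trays swap places
- dropper_a: bystander: amber dropper bottle, 28 mm wide, 79 mm tall, origin under its foot
- dropper_b: bystander: the same
- reagent_jar: bystander: small jar, 40 mm wide, 50 mm tall, origin under its foot
- slide_box: bystander: flat slide box, 80 x 28 x 14 mm, between the jars and the trays, origin under its middle
- stick_cup: bystander: white cup, 40 mm wide, 60 mm tall, origin under its foot
- tube_rack: bystander: white rack of blood tubes, 60 x 140 x 74 mm, origin under its middle
Mind the look-alikes: they are no part of the job. Leave any turquoise look-alike of the jar_6 alone. What is shaped like the jar_4 but purple is not meant.

How it is judged:
By the outcome, as a careful person would: the job done as asked, in the order asked, and still so for the second after the job is handed in, with the robot touching nothing.
Of jar_1, jar_2, jar_3, jar_4, jar_5, jar_6 only 4 to 6 are there at a start; the rules pass over those that are not, and their reading is None.
At some moment in a run one of jar_1, jar_2, jar_3, jar_4, jar_5, jar_6 may be knocked a few centimetres aside while the robot is not near it.
Once in a run the grip may slacken for a moment while it holds something.
It also fails if it takes over 210 s, if anything falls off the work surface, if the arm or the gripper's body presses on something with over 40 N, if the wrist force passes 120 N, or if a joint passes its speed limit or range.

## Working session

There is one attempt and no reset: what is moved stays moved. The work goes in short steps, Python scripts to look and compute and a tool call to move; the robot and the scene stay as the last step left them, time stands still between calls to the robot, and variables do not carry over. Pictures are saved under pics/ and viewed, at most 14 in all, crops included, and the job is handed in when it is done.

Besides the shell and the picture viewer there is one more tool, called after "Call:" in YAML: its name, and indented under it one key for each argument. jog_arm: Moves the arm, as the interface text tells. Shifts and turns lie within -1 to 1; 1 stands for 300 mm of shift or 60 degrees of turn. Its arguments: {"type":"object","properties":{"rows":{"type":"array"},"newtons":{"type":"number"}},"required":["rows"]}

```bash
mkdir -p pics
cat > h.py <<'E'
import numpy as np, cv2
from station import ctrl
def cal(n):
    c=ctrl.get_calibration(n); K=np.array([[c['fx'],0,c['cx']],[0,c['fy'],c['cy']],[0,0,1.]])
    return K,np.array(c['dist_coeffs'],float),cv2.Rodrigues(np.array(c['rvec'],float))[0],np.array(c['tvec'],float).ravel()
def ray(n,uv,z):
    K,d,R,t=cal(n); uv=np.array(uv,float).reshape(-1,1,2)
    p=cv2.undistortPoints(uv,K,d).reshape(-1,2); D=np.c_[p,np.ones(len(p))]@R; o=-R.T@t
    return o+D*((z-o[2])/D[:,2])[:,None]
def proj(n,P):
    K,d,R,t=cal(n); return cv2.projectPoints(np.array(P,float).reshape(-1,1,3),cv2.Rodrigues(R)[0],t,K,d)[0].reshape(-1,2)
def snap(n,f=None):
    im=cv2.cvtColor(ctrl.snapshot(n),cv2.COLOR_RGB2BGR)
    if f: cv2.imwrite(f'pics/{f}.png',im)
    return im
def st():
    o=ctrl.get_obs(); print(round(o['clock'],2),'pos',np.round(o['position'],4),'rot',np.round(o['eef_rot'],3),'F',np.round(o['ft_force'],2),'T',np.round(o['ft_torque'],3),'w',round(o['grip_width'],3),'g',np.round(o['gripper_force'],1))
E
python3 - <<'E'
from h import *
snap('top','top0');snap('side','side0');st()
for n in('top','side'):
    K,d,R,t=cal(n);print(n,K[0,0],d,-R.T@t,(R.T@[0,0,1]))
E
```

```text
0.1 pos [ 0.1518 -0.6316  0.3028] rot [-3.14  -0.     0.236] F [ 0.03  0.37 -1.49] T [-0.033  0.053 -0.026] w 1.002 g 0.0
top 439.13467696103726 [-0.07926148  0.          0.          0.          0.        ] [0.53012455 0.01958674 1.16987646] [ 0.05929661 -0.00493359 -0.99822822]
side 384.05424034321004 [0.00407745 0.         0.         0.         0.        ] [ 0.30297522 -0.47576044  0.7519795 ] [ 0.30972572  0.55450533 -0.77239486]
```

View pics/top0.png

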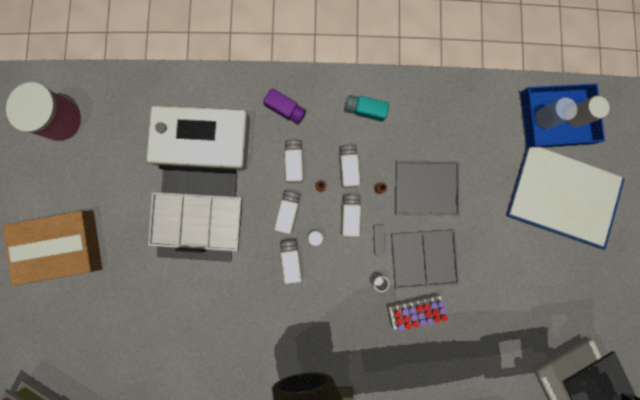

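View pics/side0.png

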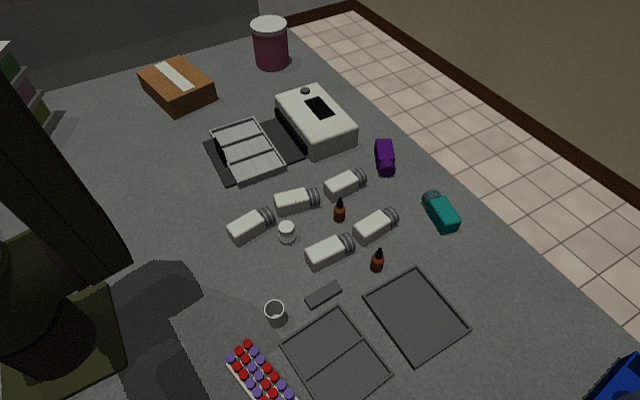

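```bash
cat >> h.py <<'E'
def jars(im,roi=(240,385,130,300),th=120):
    x0,x1,y0,y1=roi; g=im[y0:y1,x0:x1].astype(int); m=((g.min(2)>th)).astype(np.uint8)
    out=[]
    for c in cv2.findContours(m,0,2)[0]:
        if cv2.contourArea(c)<200: continue
        P=ray('top',c.reshape(-1,2)+[x0,y0],0.046)[:,:2]
        (cx,cy),_,_=r=cv2.minAreaRect((P*1000).astype(np.float32)); b=cv2.boxPoints(r)/1000
        e1,e2=b[1]-b[0],b[2]-b[1]
        a=e1 if np.hypot(*e1)>np.hypot(*e2) else e2; L=np.hypot(*a); a=a/L; a=a*np.sign(a[0])
        W=min(np.hypot(*e1),np.hypot(*e2)); ce=np.array([cx,cy])/1000
        cen=ce+a*(0.055-L/2)
        out.append((np.round(cen,3),round(np.degrees(np.arctan2(a[1],a[0])),1),round(L,3),round(W,3),cv2.boundingRect(c)))
    return out
E
python3 - <<'E'
from h import *
im=cv2.imread('pics/top0.png')
for r in jars(im): print(r)
big=cv2.resize(im[60:300,130:480],None,fx=2.28,fy=2.28,interpolation=cv2.INTER_CUBIC); big=cv2.convertScaleAbs(big,alpha=1.5,beta=20);cv2.imwrite('pics/c0.png',big)
E
```

```text
(array([0.433, 0.07 ]), np.float32(8.6), np.float32(0.083), np.float32(0.046), (41, 120, 21, 35))
(array([ 0.557, -0.085]), np.float32(1.1), np.float32(0.082), np.float32(0.044), (103, 74, 18, 33))
(array([0.561, 0.082]), np.float32(-12.5), np.float32(0.083), np.float32(0.045), (34, 70, 24, 34))
(array([ 0.686, -0.078]), np.float32(5.9), np.float32(0.082), np.float32(0.044), (101, 24, 19, 33))
(array([0.695, 0.07 ]), np.float32(5.0), np.float32(0.083), np.float32(0.046), (44, 19, 19, 33))
```

View pics/c0.png

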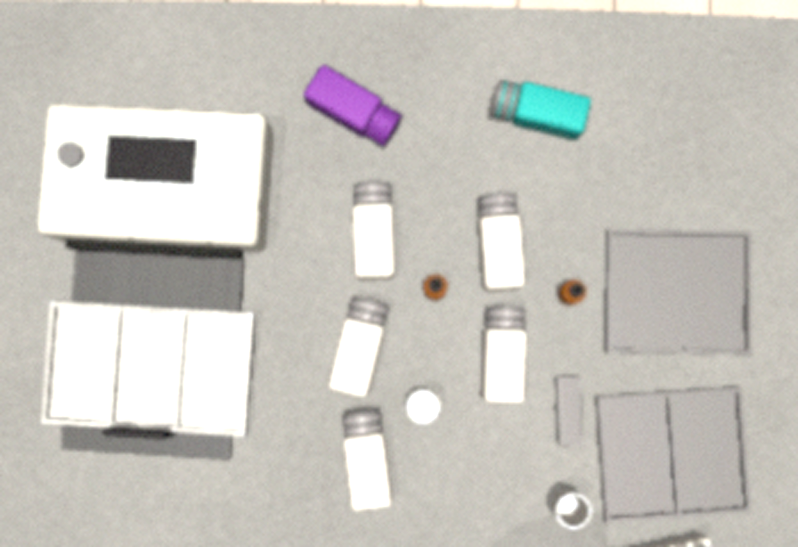

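```bash
cat >> h.py <<'E'
def plan(wps,start=None):
    """wps: (x,y,z,yawdeg). prints the jog units for each call (<=220mm, <=40deg per call)"""
    o=ctrl.get_obs(); 
    p=np.array(o['position']); y=o['eef_rot'][2]
    if start is not None: p=np.array(start[:3]); y=np.radians(start[3])
    for w in wps:
        q=np.array(w[:3]); dy=np.radians(w[3])-y; n=int(max(1,np.ceil(np.linalg.norm(q-p)/.225),np.ceil(abs(dy)/np.radians(40))))
        for k in range(n):
            d=(q-p)/n; tx=np.array([np.cos(y),np.sin(y),0]); ty=np.array([np.sin(y),-np.cos(y),0])
            print(np.round([d@tx/.3,d@ty/.3,-d[2]/.3,-dy/n/np.radians(60)],3).tolist(), '' if k<n-1 else '-> %s'%(w,))
            y+=dy/n
        p=q
def avg(n=6):
    F=[];T=[]
    for i in range(n):
        ctrl.snapshot('top'); o=ctrl.get_obs(); F.append(o['ft_force']);T.append(o['ft_torque'])
    F=np.array(F);T=np.array(T); print('F',F.mean(0).round(2),F.std(0).round(2),'T',T.mean(0).round(3),T.std(0).round(3))
E
python3 - <<'E'
from h import *
c=lambda L:np.array(L)/2.28+[130,60]-[.3,.3]
for n,L,z in(('cradle',[(50,303),(253,313),(245,436),(41,423)],.027),('div',[(597,396),(738,388),(746,509),(605,519)],.015),('mid',[(669,392),(676,514)],.015),('plain',[(606,231),(748,234),(748,352),(606,352)],.015),
 ('small',[(434,286),(572,291),(423,406),(568,410),(572,510)],.04)):
    P=ray('top',c(L),z)[:,:2]; print(n,P.round(3).tolist(),P.mean(0).round(3),'sides',np.linalg.norm(np.diff(P,axis=0),axis=1).round(3))
st();avg(4)
plan([(.433,.07,.25,8.6),(.433,.07,.087,8.6)])
E
```

```text
cradle [[0.602, 0.44], [0.596, 0.204], [0.456, 0.208], [0.464, 0.444]] [0.529 0.324] sides [0.236 0.14  0.236]
div [[0.51, -0.194], [0.523, -0.36], [0.383, -0.371], [0.369, -0.206]] [ 0.447 -0.283] sides [0.166 0.14  0.165]
mid [[0.517, -0.278], [0.376, -0.289]] [ 0.447 -0.283] sides [0.141]
plain [[0.703, -0.202], [0.704, -0.371], [0.565, -0.371], [0.562, -0.204]] [ 0.633 -0.287] sides [0.168 0.139 0.167]
small [[0.631, -0.003], [0.629, -0.159], [0.495, 0.007], [0.494, -0.157], [0.382, -0.164]] [ 0.526 -0.095] sides [0.157 0.213 0.164 0.112]
0.1 pos [ 0.1518 -0.6316  0.3028] rot [-3.14  -0.     0.236] F [ 0.03  0.37 -1.49] T [-0.033  0.053 -0.026] w 1.002 g 0.0
F [-0.08 -0.36 -0.02] [0.92 0.72 0.21] T [0.029 0.01  0.003] [0.027 0.007 0.013]
[0.364, -0.514, 0.045, 0.02] 
[0.353, -0.522, 0.045, 0.02] 
[0.342, -0.529, 0.045, 0.02] 
[0.331, -0.536, 0.045, 0.02] -> (0.433, 0.07, 0.25, 8.6)
[0.0, 0.0, 0.543, -0.0] -> (0.433, 0.07, 0.087, 8.6)
```

Call:
jog_arm:
  rows:
    - [0.364,-0.514,0.045,0.02,75]
    - [0.364,-0.514,0.045,0.02,75]
    - [0.364,-0.514,0.045,0.02,75]
    - [0.364,-0.514,0.045,0.02,75]
    - [0.364,-0.514,0.045,0.02,75]
  newtons: 30

```text
clock: 0.8
position: [0.2231, -0.4528, 0.2894]
eef_rot: [-3.139, -0.001, 0.218]
ft_force: [0.0, -0.1, 0.3]
grip_width: 0.752
gripper_force: 0.0
```

Call:
jog_arm:
  rows:
    - [0.353,-0.522,0.045,0.02,75]
    - [0.353,-0.522,0.045,0.02,75]
    - [0.353,-0.522,0.045,0.02,75]
    - [0.353,-0.522,0.045,0.02,75]
    - [0.353,-0.522,0.045,0.02,75]

```text
clock: 1.3
position: [0.293, -0.2782, 0.2766]
eef_rot: [-3.141, -0.001, 0.199]
ft_force: [-1.2, -0.6, 0.4]
grip_width: 0.75
gripper_force: 0.0
```

Call:
jog_arm:
  rows:
    - [0.342,-0.529,0.045,0.02,75]
    - [0.342,-0.529,0.045,0.02,75]
    - [0.342,-0.529,0.045,0.02,75]
    - [0.342,-0.529,0.045,0.02,75]
    - [0.342,-0.529,0.045,0.02,75]

```text
clock: 1.8
position: [0.3633, -0.1028, 0.2635]
eef_rot: [-3.141, -0.001, 0.179]
ft_force: [1.0, -0.4, -0.7]
grip_width: 0.748
gripper_force: 0.0
```

Call:
jog_arm:
  rows:
    - [0.331,-0.536,0.045,0.02,75]
    - [0.331,-0.536,0.045,0.02,75]
    - [0.331,-0.536,0.045,0.02,75]
    - [0.331,-0.536,0.045,0.02,75]
    - [0.331,-0.536,0.045,0.02,75]

```text
clock: 2.3
position: [0.4338, 0.072, 0.2499]
eef_rot: [-3.141, 0.0, 0.156]
ft_force: [0.4, -1.3, -0.3]
grip_width: 0.752
gripper_force: 0.0
```

Run:
```python
from h import *
st();avg(5)
plan([(.433,.07,.087,8.6)])
```

```text
2.3 pos [0.4338 0.072  0.2499] rot [-3.141  0.     0.156] F [ 0.41 -1.29 -0.25] T [-0.061  0.019 -0.039] w 0.752 g 0.0
F [-0.31 -0.37 -0.06] [0.25 0.69 0.43] T [-0.003 -0.015  0.01 ] [0.026 0.029 0.051]
[0.003, -0.005, 0.543, -0.0] -> (0.433, 0.07, 0.087, 8.6)
```

Call:
jog_arm:
  rows:
    - [-0.117,-0.002,0.25,0,75]
    - [-0.117,-0.002,0.543,0,75]
    - [-0.117,-0.002,0.543,0,75]
    - [-0.117,-0.002,0.543,0,75]
    - [-0.117,-0.002,0.543,0,75]

```text
clock: 3.05
position: [0.3945, 0.0639, 0.0837]
eef_rot: [-3.141, 0.008, 0.149]
ft_force: [-0.1, 0.6, -0.2]
grip_width: 0.751
gripper_force: 0.0
```

Call:
jog_arm:
  rows:
    - [0,0,0,0,40]
    - [0,0,0,0,40]
    - [0,0,0,0,40]
    - [0,0,0,0,40]
    - [0,0,0,0,40]
  newtons: 20

```text
clock: 3.55
position: [0.3988, 0.065, 0.0887]
eef_rot: [3.14, -0.003, 0.152]
ft_force: [-1.2, -4.7, 5.7]
grip_width: 0.535
gripper_force: 23.9
```

Call:
jog_arm:
  rows:
    - [0,0,-0.05,0,40]
    - [0,0,-0.1,0,40]
    - [0,0,-0.15,0,40]
    - [0,0,-0.15,0,40]
    - [0,0,-0.15,0,40]

```text
clock: 4.05
position: [0.3971, 0.0654, 0.1315]
eef_rot: [-3.141, 0.0, 0.152]
ft_force: [0.5, -0.3, -4.4]
grip_width: 0.536
gripper_force: 22.6
```

Run:
```python
from h import *
st();avg(6)
im=snap('side'); cv2.imwrite('pics/s1.png',cv2.convertScaleAbs(cv2.resize(im[140:300,150:450],None,fx=2.6,fy=2.6),alpha=1.5,beta=20))
```

```text
4.05 pos [0.3971 0.0654 0.1315] rot [-3.141  0.     0.152] F [ 0.45 -0.34 -4.39] T [-0.035  0.137 -0.004] w 0.536 g 22.6
F [-0.11  0.11 -4.33] [0.13 0.47 0.43] T [-0.039  0.158 -0.002] [0.014 0.027 0.028]
```

View pics/s1.png

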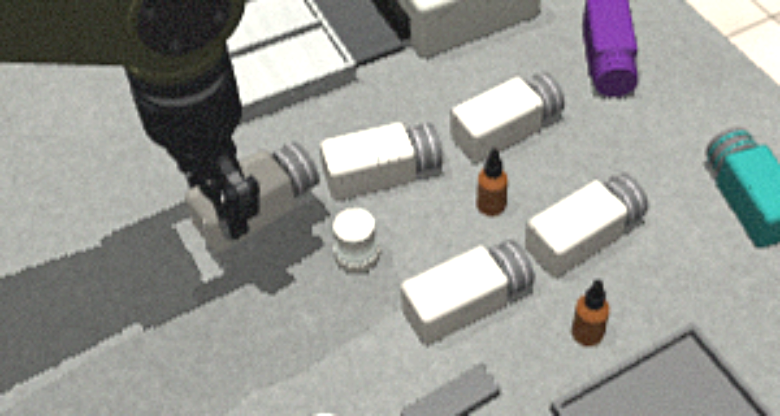

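Run:
```python
from h import *
plan([(.42,.25,.14,-2),(.42,.25,.098,-2)])
```

```text
[0.169, -0.597, -0.029, 0.179] -> (0.42, 0.25, 0.14, -2)
[0.0, 0.0, 0.14, 0.0] -> (0.42, 0.25, 0.098, -2)
```

Call:
jog_arm:
  rows:
    - [0.06,-0.15,-0.03,0.05,40]
    - [0.1,-0.3,-0.03,0.1,40]
    - [0.14,-0.45,-0.03,0.15,40]
    - [0.169,-0.597,-0.03,0.179,40]
    - [0.169,-0.597,-0.03,0.179,40]

```text
clock: 4.9
position: [0.4209, 0.2544, 0.1415]
eef_rot: [-3.139, -0.001, -0.031]
ft_force: [0.4, -0.8, -4.2]
grip_width: 0.534
gripper_force: 23.7
```

Call:
jog_arm:
  rows:
    - [0,0,0.03,0,40]
    - [0,0,0.06,0,40]
    - [0,0,0.09,0,40]
    - [0,0,0.12,0,40]
    - [0,0,0.14,0,40]

```text
clock: 5.4
position: [0.4214, 0.2493, 0.0998]
eef_rot: [-3.141, -0.001, -0.037]
ft_force: [-5.3, 0.1, 8.3]
grip_width: 0.534
gripper_force: 27.5
```

Run:
```python
from h import *
st();avg(6)
im=snap('side'); cv2.imwrite('pics/s2.png',cv2.convertScaleAbs(cv2.resize(im[80:280,100:400],None,fx=2.6,fy=2.6),alpha=1.5,beta=20))
```

```text
5.4 pos [0.4214 0.2493 0.0998] rot [-3.141e+00 -1.000e-03 -3.700e-02] F [-5.26  0.13  8.34] T [-0.203  0.362 -0.061] w 0.534 g 27.5
F [-0.1  -0.19  0.69] [0.98 0.71 1.9 ] T [-0.092 -0.072  0.002] [0.078 0.075 0.029]
```

View pics/s2.png

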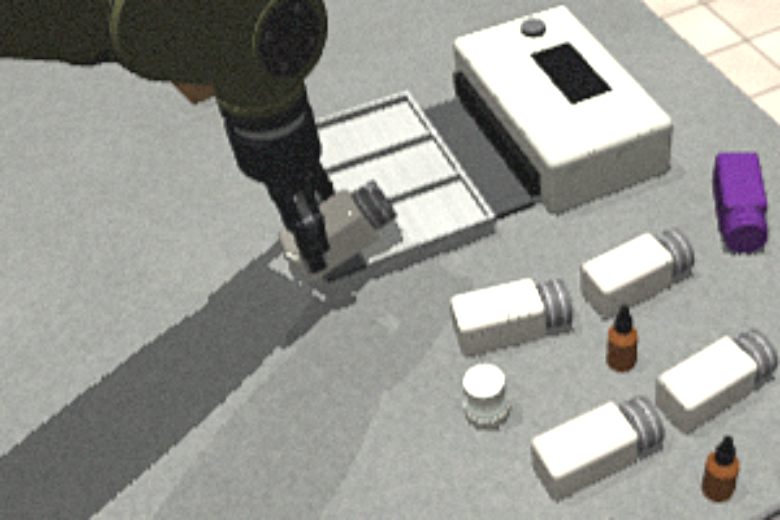

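Call:
jog_arm:
  rows:
    - [0,0,-0.05,0,40]
    - [0,0,-0.1,0,40]
    - [0,0,-0.15,0,40]
    - [0,0,-0.2,0,40]
    - [0,0,-0.2,0,40]

```text
clock: 6.25
position: [0.4211, 0.2502, 0.1602]
eef_rot: [-3.14, -0.002, -0.036]
ft_force: [0.4, 0.1, -3.3]
grip_width: 0.535
gripper_force: 26.3
```

Run:
```python
from h import *
avg(7);st()
```

```text
F [-0.23 -0.36 -4.3 ] [0.37 0.49 0.48] T [-0.004  0.148 -0.005] [0.036 0.027 0.01 ]
6.6 pos [0.4199 0.2497 0.1578] rot [ 3.141e+00  2.000e-03 -3.600e-02] F [-0.15  0.08 -3.59] T [ 0.048  0.199 -0.004] w 0.54 g 26.2
```

Run:
```python
from h import *
s=(.4204,.250,.158,-2.05)
plan([(.42,.23,.22,-2),(.415,-.327,.22,4.5),(.415,-.327,.096,4.5)],s)
```

```text
[0.001, 0.067, -0.207, -0.001] -> (0.42, 0.23, 0.22, -2)
[0.016, 0.619, -0.0, -0.036] 
[-0.007, 0.619, -0.0, -0.036] 
[-0.031, 0.618, -0.0, -0.036] -> (0.415, -0.327, 0.22, 4.5)
[0.0, 0.0, 0.413, -0.0] -> (0.415, -0.327, 0.096, 4.5)
```

Call:
jog_arm:
  rows:
    - [0,0.02,-0.1,0,40]
    - [0,0.067,-0.207,0,40]
    - [0,0.067,-0.207,0,40]
  newtons: 35

```text
clock: 6.9
position: [0.4221, 0.2301, 0.2257]
eef_rot: [-3.138, -0.008, -0.036]
ft_force: [0.8, 0.3, -2.9]
grip_width: 0.537
gripper_force: 40.2
```

Call:
jog_arm:
  rows:
    - [0.016,0.1,0,-0.036,40]
    - [0.016,0.24,0,-0.036,40]
    - [0.016,0.38,0,-0.036,40]
    - [0.016,0.52,0,-0.036,40]
    - [0.016,0.619,0,-0.036,40]

```text
clock: 7.4
position: [0.417, 0.0424, 0.2193]
eef_rot: [3.141, 0.002, 0.001]
ft_force: [1.2, 0.1, -5.0]
grip_width: 0.535
gripper_force: 40.0
```

Call:
jog_arm:
  rows:
    - [-0.007,0.14,0,-0.036,40]
    - [-0.007,0.28,0,-0.036,40]
    - [-0.007,0.42,0,-0.036,40]
    - [-0.007,0.56,0,-0.036,40]
    - [-0.007,0.619,0,-0.036,40]

```text
clock: 7.9
position: [0.4157, -0.1441, 0.2197]
eef_rot: [3.141, 0.002, 0.037]
ft_force: [-0.3, 0.2, -3.7]
grip_width: 0.534
gripper_force: 40.0
```

Call:
jog_arm:
  rows:
    - [-0.031,0.14,0,-0.036,40]
    - [-0.031,0.28,0,-0.036,40]
    - [-0.031,0.42,0,-0.036,40]
    - [-0.031,0.56,0,-0.036,40]
    - [-0.031,0.618,0,-0.036,40]

```text
clock: 8.4
position: [0.414, -0.3299, 0.2195]
eef_rot: [-3.141, 0.001, 0.075]
ft_force: [0.2, 0.6, -4.8]
grip_width: 0.534
gripper_force: 41.0
```

Call:
jog_arm:
  rows:
    - [0,0,0.1,0,40]
    - [0,0,0.2,0,40]
    - [0,0,0.27,0,40]
    - [0,0,0.34,0,40]
    - [0,0,0.37,0,40]

```text
clock: 8.9
position: [0.413, -0.3251, 0.1063]
eef_rot: [-3.137, 0.004, 0.078]
ft_force: [-0.2, -0.0, -4.4]
grip_width: 0.537
gripper_force: 40.8
```

Call:
jog_arm:
  rows:
    - [0,0,0.015,0,40]
    - [0,0,0.03,0,40]
    - [0,0,0.043,0,40]
    - [0,0,0.043,0,40]

```text
clock: 9.3
position: [0.4146, -0.3273, 0.0975]
eef_rot: [3.141, -0.0, 0.078]
ft_force: [-0.5, 0.1, -4.9]
grip_width: 0.536
gripper_force: 40.8
```

Run:
```python
from h import *
st(); im=snap('top'); 
for r in jars(im): print(r)
im=snap('side')
cv2.imwrite('pics/s3.png',cv2.convertScaleAbs(cv2.resize(im[200:400,200:500],None,fx=2.6,fy=2.6),alpha=1.5,beta=20))
```

```text
9.3 pos [ 0.4146 -0.3273  0.0975] rot [ 3.141 -0.     0.078] F [-0.54  0.14 -4.92] T [ 0.004  0.141 -0.001] w 0.536 g 40.8
(array([0.525, 0.107]), np.float32(-8.6), np.float32(0.133), np.float32(0.089), (17, 67, 41, 49))
(array([ 0.411, -0.046]), np.float32(-9.0), np.float32(0.287), np.float32(0.243), (48, 48, 97, 119))
(array([ 0.676, -0.084]), np.float32(8.2), np.float32(0.094), np.float32(0.057), (101, 24, 25, 36))
(array([0.65 , 0.109]), np.float32(-0.8), np.float32(0.153), np.float32(0.129), (12, 9, 51, 60))
(array([ 0.708, -0.025]), np.float32(-88.4), np.float32(0.198), np.float32(0.133), (68, 0, 77, 52))
```

View pics/s3.png

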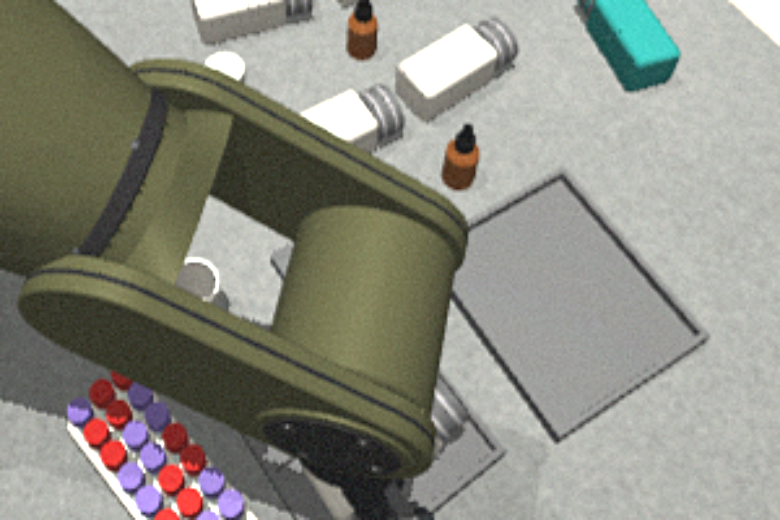

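Call:
jog_arm:
  rows:
    - [0,0,0.01,0,40]
    - [0,0,0.016,0,40]
    - [0,0,0.016,0,62]
    - [0,0,0.016,0,65]
    - [0,0,0.016,0,65]

```text
clock: 9.9
position: [0.4148, -0.3276, 0.093]
eef_rot: [3.14, -0.001, 0.078]
ft_force: [0.2, 0.2, 0.5]
grip_width: 0.647
gripper_force: 0.0
```

Call:
jog_arm:
  rows:
    - [0,0,0,0,65]
    - [0,0,-0.1,0,65]
    - [0,0,-0.25,0,65]
    - [0,0,-0.4,0,75]
    - [0,0,-0.4,0,75]

```text
clock: 10.4
position: [0.4172, -0.3298, 0.2204]
eef_rot: [3.131, -0.009, 0.078]
ft_force: [0.4, -0.7, 0.1]
grip_width: 0.753
gripper_force: 0.0
```

Run:
```python
from h import *
st()
plan([(.46,-.2,.215,2),(.522,-.086,.215,1.1),(.522,-.086,.0885,1.1)],(.4145,-.327,.211,4.5))
```

```text
10.4 pos [ 0.4172 -0.3298  0.2204] rot [ 3.131 -0.009  0.078] F [ 0.44 -0.7   0.09] T [ 0.018 -0.033 -0.011] w 0.753 g 0.0
[0.184, -0.41, -0.013, 0.042] -> (0.46, -0.2, 0.215, 2)
[0.22, -0.373, -0.0, 0.015] -> (0.522, -0.086, 0.215, 1.1)
[0.0, 0.0, 0.422, -0.0] -> (0.522, -0.086, 0.0885, 1.1)
```

Call:
jog_arm:
  rows:
    - [0.05,-0.1,-0.013,0.042,75]
    - [0.1,-0.2,-0.013,0.042,75]
    - [0.14,-0.3,-0.013,0.042,75]
    - [0.184,-0.41,-0.013,0.042,75]
    - [0.184,-0.41,-0.013,0.042,75]

```text
clock: 10.9
position: [0.4603, -0.1973, 0.2154]
eef_rot: [-3.14, 0.001, 0.038]
ft_force: [0.3, 0.1, -0.6]
grip_width: 0.748
gripper_force: 0.0
```

Run:
```python
from h import *
st(); im=snap('top','top2')
for r in jars(im,(240,480,130,300),175): print(r)
```

```text
10.9 pos [ 0.4603 -0.1973  0.2154] rot [-3.14e+00  1.00e-03  3.80e-02] F [ 0.3   0.06 -0.63] T [-0.041 -0.019  0.008] w 0.748 g 0.0
(array([ 0.56 , -0.085]), np.float32(1.2), np.float32(0.074), np.float32(0.039), (104, 76, 16, 30))
(array([0.564, 0.081]), np.float32(-12.5), np.float32(0.077), np.float32(0.038), (36, 71, 21, 32))
(array([ 0.689, -0.078]), np.float32(5.4), np.float32(0.076), np.float32(0.038), (102, 25, 17, 30))
(array([0.699, 0.068]), np.float32(1.6), np.float32(0.075), np.float32(0.039), (46, 20, 16, 30))
```

View pics/top2.png

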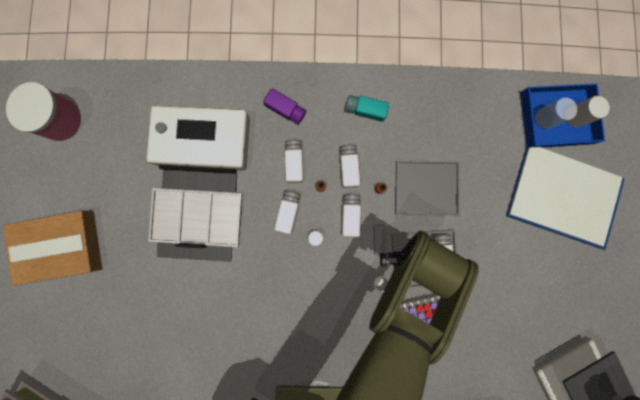

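Call:
jog_arm:
  rows:
    - [0.06,-0.1,0,0.015,75]
    - [0.12,-0.2,0,0.015,75]
    - [0.18,-0.3,0,0.015,75]
    - [0.22,-0.373,0,0.015,75]
    - [0.22,-0.373,0,0.015,75]

```text
clock: 11.45
position: [0.5229, -0.0852, 0.2159]
eef_rot: [-3.141, 0.0, 0.02]
ft_force: [-0.1, -1.0, 0.7]
grip_width: 0.749
gripper_force: 0.0
```

Call:
jog_arm:
  rows:
    - [0,0,0.12,0,75]
    - [0,0,0.24,0,75]
    - [0,0,0.34,0,75]
    - [0,0,0.422,0,75]
    - [0,0,0.422,0,75]

```text
clock: 11.95
position: [0.5188, -0.087, 0.0854]
eef_rot: [-3.14, 0.009, 0.016]
ft_force: [0.3, -0.2, 0.7]
grip_width: 0.749
gripper_force: 0.0
```

Call:
jog_arm:
  rows:
    - [0,0,0,0,40]
    - [0,0,0,0,40]
    - [0,0,0,0,40]
    - [0,0,0,0,40]
    - [0,0,0,0,40]
  newtons: 20

```text
clock: 12.45
position: [0.5224, -0.0865, 0.0905]
eef_rot: [3.141, -0.001, 0.018]
ft_force: [-1.6, -1.3, -0.9]
grip_width: 0.536
gripper_force: 22.8
```

Call:
jog_arm:
  rows:
    - [0,0,-0.05,0,40]
    - [0,0,-0.1,0,40]
    - [0,0,-0.15,0,40]
    - [0,0,-0.25,0,40]
    - [0,0,-0.25,0,40]

```text
clock: 12.95
position: [0.5253, -0.0869, 0.1708]
eef_rot: [3.139, -0.011, 0.018]
ft_force: [1.7, -0.2, -3.0]
grip_width: 0.535
gripper_force: 22.5
```

Run:
```python
from h import *
st();ctrl.snapshot('top');avg(7)
plan([(.53,.0,.2,45),(.54,.16,.19,90)],)
```

```text
12.95 pos [ 0.5253 -0.0869  0.1708] rot [ 3.139 -0.011  0.018] F [ 1.74 -0.19 -3.03] T [-0.059  0.028  0.005] w 0.535 g 22.5
F [ 0.08  0.03 -4.99] [0.67 0.47 0.43] T [0.009 0.135 0.007] [0.018 0.025 0.026]
[0.017, -0.143, -0.061, -0.366] 
[0.069, -0.126, -0.061, -0.366] -> (0.53, 0.0, 0.2, 45)
[0.2, -0.177, 0.017, -0.375] 
[0.253, -0.087, 0.017, -0.375] -> (0.54, 0.16, 0.19, 90)
```

Run:
```python
from h import *
avg(12);st()
```

```text
F [-0.06  0.2  -4.55] [0.51 0.44 0.41] T [0.    0.082 0.008] [0.03  0.029 0.024]
13.95 pos [ 0.5222 -0.0862  0.1648] rot [ 3.142 -0.     0.018] F [-0.74 -0.15 -4.08] T [ 0.015  0.155 -0.015] w 0.533 g 22.4
```

Call:
jog_arm:
  rows:
    - [0,0,0.1,0,40]
    - [0,0,0.18,0,40]
    - [0,0,0.25,0,40]
    - [0,0,0.25,0,40]
    - [0,0,0.25,0,75]

```text
clock: 14.45
position: [0.5228, -0.0864, 0.0905]
eef_rot: [3.141, -0.001, 0.018]
ft_force: [-0.1, 0.2, -0.3]
grip_width: 0.685
gripper_force: 0.0
```

Call:
jog_arm:
  rows:
    - [0,0,0,0,75]
    - [0,0,0,0,75]
    - [0,0,-0.1,0,75]
    - [0,0,-0.2,0,75]
    - [0,0,-0.28,0,75]

```text
clock: 14.95
position: [0.5228, -0.0864, 0.1763]
eef_rot: [3.141, -0.003, 0.018]
ft_force: [1.1, 0.3, -0.4]
grip_width: 0.75
gripper_force: 0.0
```

Call:
jog_arm:
  rows:
    - [0.05,0,0,-0.143,75]
    - [0.1,0,0,-0.286,75]
    - [0.15,0,0,-0.429,75]
    - [0.173,0,0,-0.572,75]
    - [0.173,0,0,-0.7,75]

```text
clock: 15.45
position: [0.5753, -0.0854, 0.1749]
eef_rot: [3.14, -0.001, 0.757]
ft_force: [0.5, 0.1, -0.2]
grip_width: 0.75
gripper_force: 0.0
```

Call:
jog_arm:
  rows:
    - [0,0,0,-0.143,75]
    - [0,0,0,-0.286,75]
    - [0,0,0,-0.429,75]
    - [0,0,0,-0.572,75]
    - [0,0,0,-0.7,75]

```text
clock: 15.95
position: [0.5743, -0.0854, 0.1747]
eef_rot: [3.14, 0.0, 1.49]
ft_force: [0.8, -0.5, -0.2]
grip_width: 0.753
gripper_force: 0.0
```

Call:
jog_arm:
  rows:
    - [0,0,0,-0.143,75]
    - [0,0,0,-0.286,75]
    - [0,0,0,-0.429,75]
    - [0,0,0,-0.572,75]
    - [0,0,0,-0.7,75]

```text
clock: 16.45
position: [0.5743, -0.0854, 0.1747]
eef_rot: [3.141, 0.001, 2.223]
ft_force: [-0.2, 0.5, -0.4]
grip_width: 0.752
gripper_force: 0.0
```

Call:
jog_arm:
  rows:
    - [0,0,0,-0.143,75]
    - [0,0,0,-0.286,75]
    - [0,0,0,-0.429,75]
    - [0,0,0,-0.572,75]
    - [0,0,0,-0.7,75]

```text
clock: 16.95
position: [0.5743, -0.0853, 0.1747]
eef_rot: [-3.142, 0.002, 2.956]
ft_force: [0.1, 0.1, 0.1]
grip_width: 0.749
gripper_force: 0.0
```

Run:
```python
from h import *
ctrl.snapshot('top');st()
plan([(.574,-.0857,.173,181),(.574,-.0857,.0885,181)])
```

```text
17.0 pos [ 0.5743 -0.0853  0.1747] rot [-3.141e+00  2.000e-03  2.959e+00] F [0.02 0.3  0.91] T [ 0.009 -0.    -0.017] w 0.75 g 0.0
[0.001, -0.001, 0.006, -0.191] -> (0.574, -0.0857, 0.173, 181)
[0.0, 0.0, 0.282, -0.0] -> (0.574, -0.0857, 0.0885, 181)
```

Call:
jog_arm:
  rows:
    - [0,0,0.08,-0.191,75]
    - [0,0,0.18,-0.191,75]
    - [0,0,0.25,-0.191,75]
    - [0,0,0.287,-0.191,75]
    - [0,0,0.287,-0.191,75]

```text
clock: 17.5
position: [0.5731, -0.0851, 0.0863]
eef_rot: [3.141, -0.003, -3.134]
ft_force: [-0.8, 0.4, -0.1]
grip_width: 0.752
gripper_force: 0.0
```

Call:
jog_arm:
  rows:
    - [0,0,0,0,40]
    - [0,0,0,0,40]
    - [0,0,0,0,40]
    - [0,0,0,0,40]
    - [0,0,0,0,40]
  newtons: 20

```text
clock: 18.0
position: [0.5752, -0.0855, 0.0892]
eef_rot: [-3.141, 0.003, -3.133]
ft_force: [0.9, 0.5, 5.1]
grip_width: 0.533
gripper_force: 22.3
```

Call:
jog_arm:
  rows:
    - [0,0,-0.05,0,40]
    - [0,0,-0.15,0,40]
    - [0,0,-0.25,0,40]
    - [0,0,-0.38,0,40]
    - [0,0,-0.38,0,40]

```text
clock: 18.5
position: [0.5765, -0.0859, 0.2081]
eef_rot: [-3.139, 0.01, -3.133]
ft_force: [0.6, -0.4, -3.4]
grip_width: 0.534
gripper_force: 22.3
```

Call:
jog_arm:
  rows:
    - [0,0,0,0,40]
    - [0,0,0,0,40]
    - [0,0,0,0,40]
    - [0,0,0,0,40]
    - [0,0,0,0,40]

```text
clock: 19.0
position: [0.5735, -0.0852, 0.2004]
eef_rot: [3.141, -0.002, -3.133]
ft_force: [0.7, -0.1, -3.9]
grip_width: 0.537
gripper_force: 22.2
```

Run:
```python
from h import *
st();avg(8);st()
plan([(.565,.0,.2,135),(.54,.172,.19,90),(.54,.172,.101,90)],)
```

```text
19.0 pos [ 0.5735 -0.0852  0.2004] rot [ 3.141e+00 -2.000e-03 -3.133e+00] F [ 0.74 -0.13 -3.87] T [ 0.046 -0.178 -0.006] w 0.537 g 22.2
F [ 0.11  0.19 -4.34] [0.35 0.53 0.29] T [ 0.026 -0.166 -0.016] [0.018 0.047 0.018]
19.4 pos [ 0.5741 -0.0853  0.2017] rot [-3.142  0.    -3.133] F [ 0.26 -0.38 -3.82] T [ 0.015 -0.115 -0.045] w 0.535 g 22.2
[0.003, 0.036, 0.001, -0.655] 
[-0.02, 0.03, 0.001, -0.655] 
[-0.034, 0.01, 0.001, -0.655] 
[-0.033, -0.014, 0.001, -0.655] 
[-0.017, -0.031, 0.001, -0.655] 
[0.007, -0.035, 0.001, -0.655] 
[0.027, -0.023, 0.001, -0.655] 
[0.036, -0.0, 0.001, -0.655] -> (0.565, 0.0, 0.2, 135)
[0.232, 0.173, 0.017, 0.375] 
[0.281, 0.071, 0.017, 0.375] -> (0.54, 0.172, 0.19, 90)
[0.0, 0.0, 0.297, -0.0] -> (0.54, 0.172, 0.101, 90)
```

Run:
```python
from h import *
plan([(.565,.0,.2,142),(.54,.172,.19,90),(.54,.172,.101,90)],(.574,-.0853,.201,180.5))
```

```text
[0.028, 0.285, 0.003, 0.642] -> (0.565, 0.0, 0.2, 142)
[0.209, 0.2, 0.017, 0.433] 
[0.276, 0.088, 0.017, 0.433] -> (0.54, 0.172, 0.19, 90)
[0.0, 0.0, 0.297, 0.0] -> (0.54, 0.172, 0.101, 90)
```

Call:
jog_arm:
  rows:
    - [0.006,0.06,0,0.13,40]
    - [0.012,0.12,0,0.26,40]
    - [0.018,0.18,0,0.39,40]
    - [0.024,0.24,0,0.52,40]
    - [0.028,0.285,0.003,0.642,40]

```text
clock: 19.9
position: [0.5648, 0.0011, 0.201]
eef_rot: [3.141, 0.0, 2.473]
ft_force: [-0.3, 0.3, -4.6]
grip_width: 0.532
gripper_force: 22.3
```

Call:
jog_arm:
  rows:
    - [0.05,0.05,0,0.1,40]
    - [0.1,0.1,0.01,0.2,40]
    - [0.15,0.15,0.017,0.32,40]
    - [0.209,0.2,0.017,0.433,40]
    - [0.209,0.2,0.017,0.433,40]

```text
clock: 20.4
position: [0.5518, 0.0881, 0.1955]
eef_rot: [-3.141, -0.001, 2.026]
ft_force: [-0.1, -0.4, -4.3]
grip_width: 0.535
gripper_force: 22.4
```

Call:
jog_arm:
  rows:
    - [0.06,0.02,0.01,0.1,40]
    - [0.13,0.05,0.017,0.2,40]
    - [0.2,0.07,0.017,0.32,40]
    - [0.276,0.088,0.017,0.433,40]
    - [0.276,0.088,0.017,0.433,40]

```text
clock: 20.9
position: [0.5395, 0.1736, 0.1906]
eef_rot: [-3.141, -0.0, 1.573]
ft_force: [0.0, -1.3, -4.2]
grip_width: 0.532
gripper_force: 22.4
```

Run:
```python
from h import *
ctrl.snapshot('top');st();avg(5)
im=snap('top'); cv2.imwrite('pics/t4.png',cv2.resize(im[160:290,130:330],None,fx=4,fy=4))
```

```text
20.95 pos [0.5398 0.1725 0.1906] rot [-3.141e+00  1.000e-03  1.575e+00] F [ 0.93 -0.42 -4.13] T [-0.175  0.02  -0.031] w 0.532 g 22.4
F [-0.03  0.57 -4.74] [0.58 0.46 0.24] T [-0.137  0.001  0.001] [0.022 0.042 0.019]
```

View pics/t4.png

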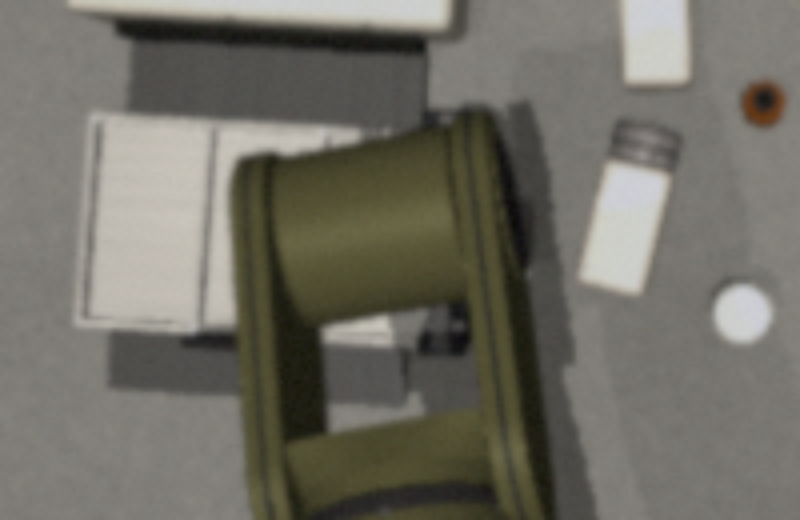

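Call:
jog_arm:
  rows:
    - [0,0,0.05,0,40]
    - [0,0,0.1,0,40]
    - [0,0,0.14,0,40]
    - [0,0,0.18,0,40]
    - [0,0,0.21,0,40]

```text
clock: 21.75
position: [0.5392, 0.1718, 0.1254]
eef_rot: [-3.139, 0.001, 1.571]
ft_force: [0.2, -1.0, -4.8]
grip_width: 0.537
gripper_force: 22.4
```

Call:
jog_arm:
  rows:
    - [0,0,0.02,0,40]
    - [0,0,0.04,0,40]
    - [0,0,0.06,0,40]
    - [0,0,0.075,0,40]
    - [0,0,0.087,0,40]

```text
clock: 22.25
position: [0.5439, 0.1699, 0.1073]
eef_rot: [3.134, 0.005, 1.573]
ft_force: [-4.8, -18.0, 21.5]
grip_width: 0.532
gripper_force: 28.8
```

Call:
jog_arm:
  rows:
    - [0,0,0,0,40]
    - [0,0,0,0,40]
    - [0,0,0,0,40]
    - [0,0,0,0,40]
    - [0,0,0,0,40]

```text
clock: 22.75
position: [0.5438, 0.1698, 0.1069]
eef_rot: [3.134, 0.005, 1.572]
ft_force: [-3.1, -15.7, 16.0]
grip_width: 0.534
gripper_force: 28.4
```

Call:
jog_arm:
  rows:
    - [0,0,-0.05,0,40]
    - [0,0,-0.1,0,40]
    - [0,0,-0.2,0,40]
    - [0,0,-0.2,0,40]
    - [0,0,-0.2,0,40]

```text
clock: 23.25
position: [0.5403, 0.1725, 0.1622]
eef_rot: [3.139, -0.001, 1.571]
ft_force: [-0.6, 0.1, -4.2]
grip_width: 0.535
gripper_force: 25.9
```

Run:
```python
from h import *
ctrl.snapshot('top');ctrl.snapshot('top');st();avg(8)
im=snap('side'); cv2.imwrite('pics/s5.png',cv2.convertScaleAbs(cv2.resize(im[80:280,150:400],None,fx=2.6,fy=2.6),alpha=1.5,beta=20))
```

```text
23.35 pos [0.539  0.1721 0.1598] rot [-3.139  0.     1.571] F [ 0.06  0.64 -4.81] T [-0.142  0.011  0.001] w 0.536 g 25.9
F [ 0.24 -0.08 -4.98] [0.49 0.28 0.58] T [-0.144 -0.006 -0.001] [0.034 0.034 0.016]
```

View pics/s5.png

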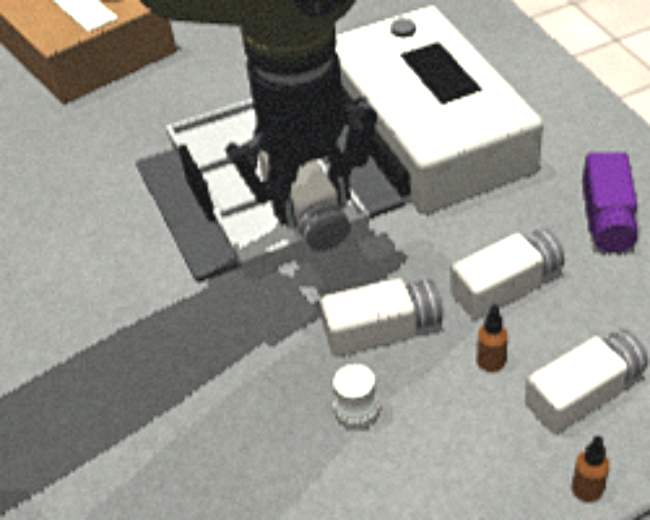

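Call:
jog_arm:
  rows:
    - [0,0,0.05,0,40]
    - [0,0,0.1,0,40]
    - [0,0,0.13,0,40]
    - [0,0,0.14,0,40]
    - [-0.001,0,0.148,0,40]

```text
clock: 24.3
position: [0.5396, 0.1717, 0.116]
eef_rot: [-3.14, 0.0, 1.571]
ft_force: [0.6, 0.5, -3.1]
grip_width: 0.531
gripper_force: 25.7
```

Call:
jog_arm:
  rows:
    - [-0.01,0,0.012,0,40]
    - [-0.021,0,0.026,0,40]
    - [-0.03,0,0.04,0,40]
    - [-0.036,0,0.05,0,40]
    - [-0.036,0,0.05,0,40]

```text
clock: 24.8
position: [0.5405, 0.161, 0.1031]
eef_rot: [3.14, -0.001, 1.571]
ft_force: [-2.2, 0.3, 1.6]
grip_width: 0.538
gripper_force: 27.0
```

Call:
jog_arm:
  rows:
    - [0,0,0,0,40]
    - [0,0,0,0,40]
    - [0,0,0,0,40]
    - [0,0,0,0,40]
    - [0,0,0,0,40]

```text
clock: 25.3
position: [0.5405, 0.161, 0.1029]
eef_rot: [3.14, -0.0, 1.571]
ft_force: [-3.1, 0.5, 5.2]
grip_width: 0.534
gripper_force: 27.3
```

Call:
jog_arm:
  rows:
    - [0,0,-0.05,0,40]
    - [0,0,-0.1,0,40]
    - [0,0,-0.2,0,40]
    - [0,0,-0.2,0,40]
    - [0,0,-0.2,0,40]

```text
clock: 25.8
position: [0.5403, 0.161, 0.1628]
eef_rot: [3.139, -0.0, 1.571]
ft_force: [-0.9, -0.5, -5.2]
grip_width: 0.539
gripper_force: 26.1
```

Run:
```python
from h import *
ctrl.snapshot('top');ctrl.snapshot('top');st();avg(8)
```

```text
25.9 pos [0.539  0.1607 0.1605] rot [-3.139e+00  1.000e-03  1.571e+00] F [-0.04 -0.42 -4.38] T [-0.115  0.019 -0.013] w 0.53 g 26.1
F [ 0.12  0.37 -4.62] [0.6  0.51 0.39] T [-0.124 -0.    -0.013] [0.04  0.032 0.021]
```

Run:
```python
from h import *
im=snap('side'); 
P=[(.54,.161+s*np.cos(t)*1,.1605-.054+z) for t in (0,)for s in(-.038,.072) for z in (-.0345,.0115)]
pp=proj('side',P);print(pp.round(1).tolist())
x,y=(pp.mean(0)-[60,60]).astype(int);print(x,y)
cv2.imwrite('pics/s6.png',cv2.convertScaleAbs(cv2.resize(im[y:y+110,x:x+120],None,fx=5,fy=5,interpolation=cv2.INTER_CUBIC),alpha=1.8,beta=20))
```

```text
[[279.2, 180.3], [277.6, 166.7], [260.2, 153.4], [258.0, 139.7]]
208 100
```

View pics/s6.png

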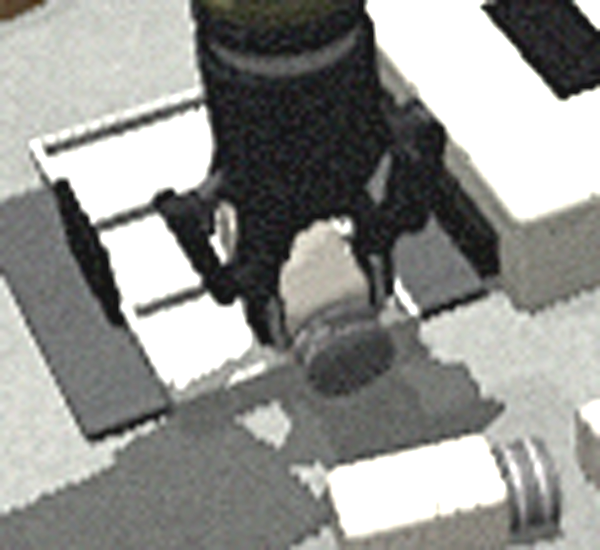

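Run:
```python
from h import *
for th in(0,10,20):
    c,s=np.cos(np.radians(th)),np.sin(np.radians(th))
    P=[(.539,.1607+a*c-b*s,.1605-.054+a*s+b*c) for a,b in((-.038,-.0115),(-.038,.0065),(-.038,-.0295),(-.011,.0115),(.072,.0115))]
    print(th,((proj('side',P)-[208,100])*5).round(0).tolist())
```

```text
0 [[350.0, 369.0], [347.0, 343.0], [354.0, 395.0], [321.0, 300.0], [248.0, 200.0]]
10 [[349.0, 375.0], [349.0, 353.0], [349.0, 397.0], [323.0, 306.0], [248.0, 184.0]]
20 [[347.0, 379.0], [350.0, 362.0], [344.0, 395.0], [325.0, 311.0], [249.0, 172.0]]
```

Call:
jog_arm:
  rows:
    - [0.027,0,0.05,0,40]
    - [0.027,0,0.1,0,40]
    - [0.027,0,0.15,0,40]
    - [0.027,0,0.188,0,40]
    - [0.027,0,0.188,0,40]

```text
clock: 26.85
position: [0.5391, 0.1686, 0.1035]
eef_rot: [-3.139, 0.001, 1.571]
ft_force: [-0.6, 1.2, -3.9]
grip_width: 0.538
gripper_force: 26.9
```

Call:
jog_arm:
  rows:
    - [-0.008,0,0.019,0,40]
    - [-0.014,0,0.036,0,40]
    - [-0.018,0,0.052,0,40]
    - [-0.019,0,0.058,0,40]
    - [-0.019,0,0.063,0,40]

```text
clock: 27.35
position: [0.5431, 0.1645, 0.0952]
eef_rot: [3.138, -0.002, 1.57]
ft_force: [-19.2, -3.6, 47.0]
grip_width: 0.533
gripper_force: 34.5
```

Call:
jog_arm:
  rows:
    - [0,0,0,0,40]
    - [0,0,0,0,40]
    - [0,0,0,0,40]

```text
clock: 27.65
position: [0.5436, 0.1644, 0.0953]
eef_rot: [3.136, -0.002, 1.57]
ft_force: [-14.8, -2.4, 36.6]
grip_width: 0.538
gripper_force: 33.6
```

Run:
```python
from h import *
st()
im=snap('side'); 
cv2.imwrite('pics/s7.png',cv2.convertScaleAbs(cv2.resize(im[100:210,208:328],None,fx=5,fy=5,interpolation=cv2.INTER_CUBIC),alpha=1.8,beta=20))
```

```text
27.65 pos [0.5436 0.1644 0.0953] rot [ 3.136e+00 -2.000e-03  1.570e+00] F [-14.83  -2.44  36.63] T [-0.142  2.674 -0.086] w 0.538 g 33.6
```

View pics/s7.png

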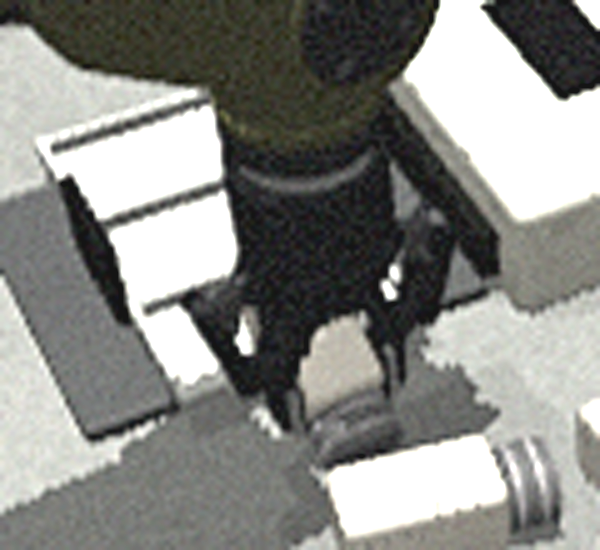

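Call:
jog_arm:
  rows:
    - [0,0,-0.06,0,40]
    - [0,0,-0.12,0,40]
    - [0,0,-0.2,0,40]
    - [0,0,-0.2,0,40]
    - [0,0,-0.2,0,40]

```text
clock: 28.2
position: [0.5401, 0.1633, 0.1466]
eef_rot: [3.141, -0.0, 1.571]
ft_force: [0.4, -0.8, -3.8]
grip_width: 0.537
gripper_force: 28.6
```

Run:
```python
from h import *
ctrl.snapshot('top');ctrl.snapshot('top');st();avg(8)
im=snap('side'); 
cv2.imwrite('pics/s8.png',cv2.convertScaleAbs(cv2.resize(im[100:210,208:328],None,fx=5,fy=5,interpolation=cv2.INTER_CUBIC),alpha=1.8,beta=20))
```

```text
28.3 pos [0.5389 0.1631 0.1448] rot [-3.139e+00  1.000e-03  1.571e+00] F [-0.41  0.9  -5.35] T [-0.128  0.016  0.035] w 0.537 g 28.6
F [ 0.02  0.07 -4.5 ] [0.28 0.53 0.36] T [-0.136  0.016 -0.006] [0.024 0.029 0.027]
```

View pics/s8.png

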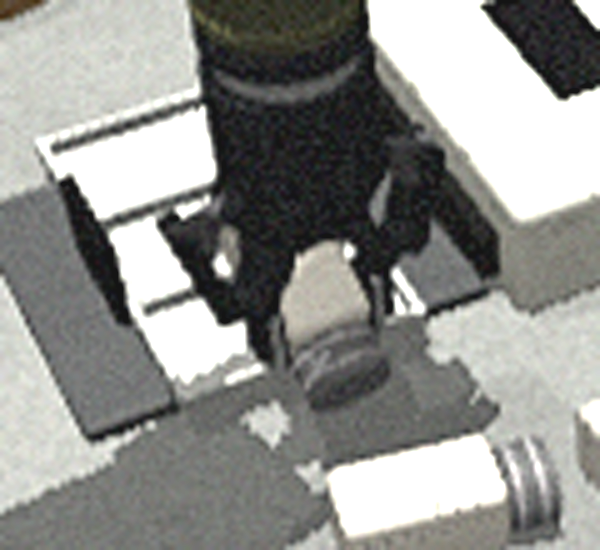

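Run:
```python
from h import *
for z in (.1605,.1448,.0953):
  for th in(-5,0,5,10,15,20,25,30):
    c,s=np.cos(np.radians(th)),np.sin(np.radians(th)); ph=np.linspace(0,2*np.pi,40)
    a=-.038; P=[(.539+.018*np.cos(f),.162+a*c-(-.0115+.018*np.sin(f))*s,z-.054+a*s+(-.0115+.018*np.sin(f))*c) for f in ph]
    e=cv2.fitEllipse(((proj('side',P)-[208,100])*5).astype(np.float32)); print(z,th,np.round(e[0]),np.round(e[1]),round(e[1][0]/e[1][1],2),round(e[2]))
for n in('s6','s7','s8'):
    im=cv2.imread(f'pics/{n}.png'); x,y={'s6':(350,368),'s7':(358,430),'s8':(345,380)}[n]
    g=im.max(2); print(n,'row at centre col',g[y-50:y+50:4,x].tolist())
```

```text
0.1605 -5 [349. 364.] [55. 76.] 0.72 52
0.1605 0 [349. 367.] [50. 76.] 0.66 55
0.1605 5 [349. 371.] [45. 76.] 0.59 57
0.1605 10 [348. 373.] [39. 75.] 0.52 59
0.1605 15 [347. 376.] [33. 75.] 0.44 60
0.1605 20 [346. 377.] [27. 75.] 0.37 62
0.1605 25 [344. 378.] [21. 75.] 0.29 63
0.1605 30 [342. 379.] [15. 74.] 0.2 65
0.1448 -5 [352. 386.] [53. 75.] 0.71 53
0.1448 0 [352. 390.] [48. 75.] 0.65 55
0.1448 5 [351. 393.] [43. 75.] 0.58 57
0.1448 10 [351. 396.] [38. 74.] 0.51 59
0.1448 15 [349. 398.] [32. 74.] 0.43 61
0.1448 20 [348. 400.] [26. 74.] 0.36 62
0.1448 25 [347. 401.] [20. 74.] 0.28 63
0.1448 30 [345. 401.] [14. 73.] 0.19 65
0.0953 -5 [360. 455.] [49. 72.] 0.68 54
0.0953 0 [360. 458.] [45. 72.] 0.62 56
0.0953 5 [359. 461.] [40. 72.] 0.55 58
0.0953 10 [359. 463.] [34. 71.] 0.48 59
0.0953 15 [358. 465.] [29. 71.] 0.4 61
0.0953 20 [356. 466.] [23. 71.] 0.32 62
0.0953 25 [355. 467.] [17. 71.] 0.24 63
0.0953 30 [353. 467.] [11. 71.] 0.16 65
s6 row at centre col [81, 92, 130, 128, 103, 87, 88, 87, 76, 67, 63, 60, 58, 52, 58, 67, 65, 69, 72, 90, 108, 115, 106, 106, 106]
s7 row at centre col [186, 169, 139, 108, 106, 124, 123, 101, 94, 81, 99, 121, 124, 114, 88, 78, 74, 67, 52, 24, 141, 255, 255, 255, 255]
s8 row at centre col [105, 117, 106, 85, 90, 94, 114, 133, 128, 103, 90, 85, 79, 69, 63, 63, 61, 61, 65, 78, 101, 115, 110, 105, 108]
```

Run:
```python
from h import *
for n,(x,y) in {'s6':(350,372),'s8':(345,385),'s7':(358,448)}.items():
    g=cv2.GaussianBlur(cv2.imread(f'pics/{n}.png').max(2),(7,7),0)
    for th in(74,80,86):
        m=(g<th).astype(np.uint8); m=cv2.morphologyEx(m,cv2.MORPH_OPEN,np.ones((9,9)))
        k,l,s,c=cv2.connectedComponentsWithStats(m); i=l[y,x]
        if i==0: print(n,th,'none');continue
        cs=cv2.findContours((l==i).astype(np.uint8),0,2)[0][0]; e=cv2.fitEllipse(cs); print(n,th,s[i].tolist(),np.round(e[0]),np.round(e[1]),round(e[1][0]/e[1][1],2),round(e[2]))
```

```text
s6 74 [311, 336, 82, 58, 2827] [354. 367.] [39. 93.] 0.42 62
s6 80 [309, 334, 85, 62, 3301] [351. 366.] [44. 96.] 0.46 66
s6 86 [308, 332, 86, 65, 3654] [352. 366.] [47. 99.] 0.47 64
s8 74 [312, 364, 77, 46, 1582] [351. 388.] [22. 90.] 0.25 64
s8 80 [311, 361, 79, 50, 1923] [351. 387.] [26. 95.] 0.27 64
s8 86 [309, 358, 81, 54, 2430] [347. 387.] [ 33. 101.] 0.33 66
s7 74 [343, 433, 56, 29, 768] [388. 442.] [15. 93.] 0.16 71
s7 80 [332, 429, 69, 34, 1085] [379. 444.] [ 17. 103.] 0.17 72
s7 86 [331, 426, 72, 38, 1357] [374. 445.] [21. 91.] 0.23 71
```

Run:
```python
from h import *
plan([(.539,.15,.23,85),(.427,-.243,.23,4.5),(.427,-.243,.1,4.5)],(.5395,.1632,.145,90))
```

```text
[-0.044, -0.002, -0.283, 0.083] -> (0.539, 0.15, 0.23, 85)
[-0.446, -0.086, -0.0, 0.447] 
[-0.437, 0.125, -0.0, 0.447] 
[-0.333, 0.308, -0.0, 0.447] -> (0.427, -0.243, 0.23, 4.5)
[0.0, 0.0, 0.433, -0.0] -> (0.427, -0.243, 0.1, 4.5)
```

Call:
jog_arm:
  rows:
    - [-0.01,0,-0.1,0,40]
    - [-0.044,0,-0.2,0.04,40]
    - [-0.044,0,-0.283,0.083,40]
    - [-0.044,0,-0.283,0.083,40]
  newtons: 60

```text
clock: 29.15
position: [0.5423, 0.1504, 0.2366]
eef_rot: [3.133, -0.003, 1.484]
ft_force: [0.5, 0.0, -3.7]
grip_width: 0.525
gripper_force: 66.3
```

Call:
jog_arm:
  rows:
    - [-0.09,-0.017,0,0.09,40]
    - [-0.18,-0.034,0,0.18,40]
    - [-0.27,-0.05,0,0.27,40]
    - [-0.36,-0.07,0,0.36,40]
    - [-0.446,-0.086,0,0.447,40]

```text
clock: 29.65
position: [0.5013, 0.0183, 0.2295]
eef_rot: [-3.139, 0.001, 1.014]
ft_force: [0.6, -0.5, -4.9]
grip_width: 0.529
gripper_force: 66.1
```

Call:
jog_arm:
  rows:
    - [-0.09,0.025,0,0.09,40]
    - [-0.18,0.05,0,0.18,40]
    - [-0.27,0.075,0,0.27,40]
    - [-0.36,0.1,0,0.36,40]
    - [-0.437,0.125,0,0.447,40]

```text
clock: 30.15
position: [0.4642, -0.1129, 0.2296]
eef_rot: [-3.14, 0.002, 0.545]
ft_force: [0.6, 0.1, -4.1]
grip_width: 0.53
gripper_force: 66.1
```

Call:
jog_arm:
  rows:
    - [-0.07,0.06,0,0.09,40]
    - [-0.14,0.12,0,0.18,40]
    - [-0.21,0.18,0,0.27,40]
    - [-0.28,0.25,0,0.36,40]
    - [-0.333,0.308,0,0.447,40]

```text
clock: 30.65
position: [0.4271, -0.2438, 0.2297]
eef_rot: [-3.14, 0.002, 0.076]
ft_force: [0.5, -0.5, -4.7]
grip_width: 0.531
gripper_force: 66.1
```

Run:
```python
from h import *
ctrl.snapshot('top');st()
plan([(.427,-.243,.1,4.5)])
```

```text
30.7 pos [ 0.4269 -0.2464  0.23  ] rot [3.14e+00 2.00e-03 7.20e-02] F [-0.55 -3.1  -4.19] T [-0.209  0.173  0.01 ] w 0.531 g 66.1
[0.001, -0.011, 0.433, -0.006] -> (0.427, -0.243, 0.1, 4.5)
```

Call:
jog_arm:
  rows:
    - [0,0,0,0,40]
    - [0,0,0,0,40]

```text
clock: 30.9
position: [0.4279, -0.2423, 0.2302]
eef_rot: [-3.14, 0.002, 0.081]
ft_force: [0.1, -0.0, -5.3]
grip_width: 0.528
gripper_force: 66.1
```

Run:
```python
from h import *
avg(4);st()
```

```text
F [-0.18 -0.04 -4.74] [0.3  0.4  0.41] T [-0.023  0.133  0.034] [0.033 0.012 0.018]
31.1 pos [ 0.4284 -0.2422  0.2312] rot [-3.141  0.     0.082] F [ 0.18 -0.19 -5.37] T [0.034 0.146 0.009] w 0.531 g 66.1
```

Call:
jog_arm:
  rows:
    - [0,0,0.12,0,40]
    - [0,0,0.24,0,40]
    - [0,0,0.34,0,40]
    - [0,0,0.4,0,40]
    - [0,0,0.433,0,40]
  newtons: 30

```text
clock: 31.6
position: [0.4277, -0.2417, 0.1001]
eef_rot: [-3.139, 0.002, 0.081]
ft_force: [0.5, 9.4, 23.3]
grip_width: 0.533
gripper_force: 69.6
```

Call:
jog_arm:
  rows:
    - [0,0,0.01,0,40]
    - [0,0,0.02,0,40]
    - [0,0,0.024,0,40]
    - [0,0,0.024,0,62]
    - [0,0,0.024,0,64]

```text
clock: 32.1
position: [0.4299, -0.2437, 0.0966]
eef_rot: [3.139, -0.004, 0.08]
ft_force: [-0.4, -0.8, -0.1]
grip_width: 0.642
gripper_force: 0.0
```

Call:
jog_arm:
  rows:
    - [0,0,0,0,64]
    - [0,0,0,0,64]
    - [0,0,-0.1,0,64]
    - [0,0,-0.25,0,64]
    - [0,0,-0.4,0,75]

```text
clock: 32.6
position: [0.4276, -0.2426, 0.2149]
eef_rot: [-3.14, 0.002, 0.08]
ft_force: [1.0, -1.0, 0.2]
grip_width: 0.752
gripper_force: 0.0
```

Call:
jog_arm:
  rows:
    - [-0.1,-0.1,0,0,75]
    - [-0.1,-0.25,0,0,75]
    - [-0.1,-0.4,0,0,75]
    - [-0.1,-0.5,0,0,75]
    - [-0.1,-0.6,0,0,75]

```text
clock: 33.1
position: [0.3836, -0.0647, 0.2146]
eef_rot: [3.141, -0.001, 0.08]
ft_force: [0.4, 0.4, 0.1]
grip_width: 0.754
gripper_force: 0.0
```

Call:
jog_arm:
  rows:
    - [-0.05,-0.15,0,0,75]
    - [-0.05,-0.3,0,0,75]
    - [-0.05,-0.45,0,0,75]
    - [-0.05,-0.6,0,0,75]
    - [-0.05,-0.6,0,0,75]

```text
clock: 33.6
position: [0.3536, 0.1165, 0.2146]
eef_rot: [-3.14, -0.0, 0.089]
ft_force: [-0.4, 0.5, 0.1]
grip_width: 0.749
gripper_force: 0.0
```

Run:
```python
from h import *
ctrl.snapshot('top');st(); im=snap('top','top9')
for r in jars(im,(240,480,130,300),150): print(r)
```

```text
33.65 pos [0.3541 0.1145 0.2145] rot [ 3.142 -0.     0.086] F [ 0.57 -1.49 -0.73] T [-0.039  0.013  0.015] w 0.749 g 0.0
(array([ 0.459, -0.327]), np.float32(3.7), np.float32(0.079), np.float32(0.041), (197, 115, 17, 32))
(array([ 0.481, -0.245]), np.float32(0.8), np.float32(0.077), np.float32(0.041), (165, 107, 17, 31))
(array([0.563, 0.081]), np.float32(-12.5), np.float32(0.079), np.float32(0.041), (35, 71, 22, 32))
(array([ 0.687, -0.078]), np.float32(5.2), np.float32(0.079), np.float32(0.041), (102, 25, 18, 31))
(array([0.697, 0.069]), np.float32(1.5), np.float32(0.078), np.float32(0.041), (45, 20, 17, 31))
```

Run:
```python
from h import *
plan([(.527,.0895,.18,-12.5),(.527,.0895,.0885,-12.5)],(.3538,.1155,.2145,4.9))
```

```text
[0.568, 0.136, 0.115, 0.29] -> (0.527, 0.0895, 0.18, -12.5)
[0.0, 0.0, 0.305, 0.0] -> (0.527, 0.0895, 0.0885, -12.5)
```

Call:
jog_arm:
  rows:
    - [0.13,0.03,0.03,0.1,75]
    - [0.28,0.07,0.06,0.2,75]
    - [0.42,0.1,0.09,0.29,75]
    - [0.568,0.136,0.115,0.29,75]
    - [0.568,0.136,0.115,0.29,75]

```text
clock: 34.2
position: [0.5313, 0.0816, 0.177]
eef_rot: [3.14, 0.004, -0.229]
ft_force: [-0.8, -0.7, -0.2]
grip_width: 0.748
gripper_force: 0.0
```

Call:
jog_arm:
  rows:
    - [0,0,0.1,0,75]
    - [0,0,0.2,0,75]
    - [0,0,0.27,0,75]
    - [0,0,0.305,0,75]
    - [0,0,0.305,0,75]

```text
clock: 34.7
position: [0.5267, 0.0838, 0.0871]
eef_rot: [3.141, 0.003, -0.226]
ft_force: [0.2, 0.5, -0.6]
grip_width: 0.75
gripper_force: 0.0
```

Call:
jog_arm:
  rows:
    - [0,0,0,0,40]
    - [0,0,0,0,40]
    - [0,0,0,0,40]
    - [0,0,0,0,40]
    - [0,0,0,0,40]
  newtons: 20

```text
clock: 35.2
position: [0.5289, 0.0851, 0.0902]
eef_rot: [-3.141, -0.003, -0.224]
ft_force: [-1.7, -1.8, 7.4]
grip_width: 0.535
gripper_force: 21.3
```

Call:
jog_arm:
  rows:
    - [0,0,-0.05,0,40]
    - [0,0,-0.12,0,40]
    - [0,0,-0.2,0,40]
    - [0,0,-0.3,0,40]
    - [0,0,-0.3,0,40]

```text
clock: 35.7
position: [0.53, 0.0854, 0.1831]
eef_rot: [-3.139, -0.008, -0.224]
ft_force: [1.2, -0.4, -3.8]
grip_width: 0.537
gripper_force: 22.0
```

Call:
jog_arm:
  rows:
    - [0,0,0,0,40]
    - [0,0,0,0,40]
    - [0,0,0,0,40]
    - [0,0,0,0,40]

```text
clock: 36.1
position: [0.5269, 0.0851, 0.1767]
eef_rot: [3.141, 0.003, -0.224]
ft_force: [0.5, -0.7, -4.4]
grip_width: 0.534
gripper_force: 21.9
```

Run:
```python
from h import *
st();avg(8)
```

```text
36.1 pos [0.5269 0.0851 0.1767] rot [ 3.141e+00  3.000e-03 -2.240e-01] F [ 0.46 -0.67 -4.37] T [ 0.023  0.149 -0.028] w 0.534 g 21.9
F [ 0.33  0.13 -4.  ] [0.4  0.51 0.46] T [0.024 0.157 0.009] [0.03  0.028 0.029]
```

Run:
```python
from h import *
plan([(.54,.168,.18,90),(.54,.168,.116,90)])
```

```text
[-0.007, -0.093, -0.002, -0.571] 
[0.046, -0.081, -0.002, -0.571] 
[0.084, -0.041, -0.002, -0.571] -> (0.54, 0.168, 0.18, 90)
[0.0, 0.0, 0.213, -0.0] -> (0.54, 0.168, 0.116, 90)
```

Call:
jog_arm:
  rows:
    - [0,-0.03,0,-0.13,40]
    - [0,-0.06,0,-0.26,40]
    - [-0.007,-0.093,0,-0.39,40]
    - [-0.007,-0.093,0,-0.5,40]
    - [-0.007,-0.093,0,-0.571,40]

```text
clock: 37.0
position: [0.532, 0.1131, 0.1786]
eef_rot: [3.141, -0.0, 0.378]
ft_force: [0.2, -0.5, -4.5]
grip_width: 0.537
gripper_force: 22.0
```

Call:
jog_arm:
  rows:
    - [0.015,-0.03,0,-0.13,40]
    - [0.03,-0.06,0,-0.26,40]
    - [0.046,-0.081,0,-0.39,40]
    - [0.046,-0.081,0,-0.5,40]
    - [0.046,-0.081,0,-0.571,40]

```text
clock: 37.5
position: [0.5361, 0.1407, 0.1786]
eef_rot: [3.141, 0.0, 0.976]
ft_force: [0.4, 0.4, -3.4]
grip_width: 0.534
gripper_force: 22.1
```

Call:
jog_arm:
  rows:
    - [0.03,-0.02,0,-0.13,40]
    - [0.06,-0.041,0,-0.26,40]
    - [0.084,-0.041,0,-0.39,40]
    - [0.084,-0.041,0,-0.5,40]
    - [0.084,-0.041,0,-0.571,40]

```text
clock: 38.0
position: [0.5402, 0.1685, 0.1786]
eef_rot: [3.141, 0.0, 1.574]
ft_force: [0.3, -0.1, -4.7]
grip_width: 0.534
gripper_force: 22.1
```

Call:
jog_arm:
  rows:
    - [0,0,0.07,0,40]
    - [0,0,0.14,0,40]
    - [0,0,0.18,0,40]
    - [0,0,0.2,0,40]
    - [0,0,0.213,0,40]

```text
clock: 38.5
position: [0.5415, 0.1673, 0.1173]
eef_rot: [3.14, 0.003, 1.571]
ft_force: [-4.1, -9.2, 14.9]
grip_width: 0.534
gripper_force: 24.6
```

Run:
```python
from h import *
ctrl.snapshot('top');st()
```

```text
38.55 pos [0.5418 0.1674 0.1174] rot [3.139e+00 2.000e-03 1.571e+00] F [-1.24 -4.14  3.78] T [-0.551  0.367  0.106] w 0.532 g 23.4
```

Call:
jog_arm:
  rows:
    - [-0.008,0,0.01,0,40]
    - [-0.015,0,0.02,0,40]
    - [-0.021,0,0.03,0,40]
    - [-0.027,0,0.041,0,40]
    - [-0.031,0,0.049,0,40]

```text
clock: 39.05
position: [0.5421, 0.1589, 0.1033]
eef_rot: [3.137, -0.0, 1.57]
ft_force: [-3.2, -2.2, 6.5]
grip_width: 0.534
gripper_force: 25.4
```

Call:
jog_arm:
  rows:
    - [-0.003,0,0.008,0,40]
    - [-0.006,0,0.014,0,40]
    - [-0.006,0,0.016,0,40]
    - [-0.006,0,0.016,0,40]

```text
clock: 39.45
position: [0.5422, 0.1565, 0.0983]
eef_rot: [3.137, 0.001, 1.57]
ft_force: [-2.2, -5.3, 5.8]
grip_width: 0.536
gripper_force: 26.0
```

Run:
```python
from h import *
st();snap('side','sC')
```

```text
39.45 pos [0.5422 0.1565 0.0983] rot [3.137e+00 1.000e-03 1.570e+00] F [-2.2  -5.3   5.83] T [-0.576  0.324  0.045] w 0.536 g 26.0
```

Call:
jog_arm:
  rows:
    - [0,0,0,0,40]
    - [0,0,-0.07,0,40]
    - [0,0,-0.15,0,40]
    - [0,0,-0.25,0,40]
    - [0,0,-0.25,0,40]

```text
clock: 40.0
position: [0.5435, 0.1578, 0.1761]
eef_rot: [3.13, -0.002, 1.57]
ft_force: [1.3, 0.8, -3.5]
grip_width: 0.535
gripper_force: 24.9
```

Call:
jog_arm:
  rows:
    - [0,0,0,0,40]
    - [0,0,0,0,40]
    - [0,0,0,0,40]

```text
clock: 40.3
position: [0.5389, 0.1569, 0.1678]
eef_rot: [-3.138, 0.001, 1.57]
ft_force: [-0.1, 0.0, -3.7]
grip_width: 0.533
gripper_force: 24.8
```

Run:
```python
from h import *
st();avg(8)
```

```text
40.3 pos [0.5389 0.1569 0.1678] rot [-3.138e+00  1.000e-03  1.570e+00] F [-0.14  0.05 -3.74] T [-0.142 -0.027 -0.057] w 0.533 g 24.8
F [ 0.04  0.   -4.35] [0.42 0.4  0.45] T [-0.085 -0.006 -0.011] [0.029 0.022 0.027]
```

Run:
```python
from h import *
for f in('top0','top2','top9'):
    im=cv2.imread(f'pics/{f}.png'); g=cv2.resize(im[172:270,135:255],None,fx=4,fy=4,interpolation=cv2.INTER_CUBIC).min(2)
    m=(g>95).astype(np.uint8); m=cv2.morphologyEx(m,cv2.MORPH_OPEN,np.ones((17,17)))
    c=max(cv2.findContours(m,0,2)[0],key=cv2.contourArea).reshape(-1,2)
    P=ray('top',(c+.5)/4-.5+[135,172],.027)[:,:2]
    r=cv2.minAreaRect((P*1000).astype(np.float32)); print(f,np.round(r[0],1),np.round(r[1],1),round(r[2],1),np.percentile(g,[5,50,95]))
    for yy in(.25,.40):
        s=P[abs(P[:,1]-yy)<.02]; print('   y',yy,'x range',s[:,0].min().round(4),s[:,0].max().round(4))
```

```text
top0 [532.7 325.1] [257.  318.6] 1.8 [ 71. 114. 178.]
   y 0.25 x range 0.5981 0.5999
   y 0.4 x range 0.6035 0.6578
top2 [532.7 325.1] [257.  318.6] 1.8 [ 75. 121. 189.]
   y 0.25 x range 0.6098 0.6105
   y 0.4 x range 0.6145 0.6578
top9 [532.8 325.1] [257.  318.5] 1.8 [ 72. 116. 182.]
   y 0.25 x range 0.6174 0.6196
   y 0.4 x range 0.6221 0.6578
```

Run:
```python
from h import *
plan([(.54,.088,.125,90),(.54,.088,.0885,90)],(.5395,.157,.168,90))
```

```text
[-0.23, 0.002, 0.143, -0.0] -> (0.54, 0.088, 0.125, 90)
[0.0, 0.0, 0.122, -0.0] -> (0.54, 0.088, 0.0885, 90)
```

Call:
jog_arm:
  rows:
    - [-0.1,0,0.03,0,40]
    - [-0.23,0,0.08,0,40]
    - [-0.23,0,0.143,0,40]
    - [-0.23,0,0.2,0,40]
    - [-0.23,0,0.22,0,40]

```text
clock: 41.2
position: [0.5388, 0.0877, 0.1022]
eef_rot: [-3.138, 0.0, 1.569]
ft_force: [-0.5, -0.2, -4.7]
grip_width: 0.532
gripper_force: 24.7
```

Call:
jog_arm:
  rows:
    - [0,0,0.02,0,40]
    - [0,0,0.04,0,40]
    - [0,0,0.042,0,40]
    - [0,0,0.042,0,75]
    - [0,0,0.042,0,75]

```text
clock: 41.7
position: [0.5412, 0.0884, 0.093]
eef_rot: [3.138, -0.0, 1.57]
ft_force: [-1.0, 0.3, -0.5]
grip_width: 0.75
gripper_force: 0.0
```

Call:
jog_arm:
  rows:
    - [0,0,0,0,75]
    - [0,0,-0.1,0,75]
    - [0,0,-0.25,0,75]
    - [0,0,-0.35,0,75]
    - [0,0,-0.35,0,75]

```text
clock: 42.2
position: [0.5432, 0.0884, 0.2031]
eef_rot: [3.13, -0.001, 1.57]
ft_force: [0.2, -0.1, -0.3]
grip_width: 0.751
gripper_force: 0.0
```

Run:
```python
from h import *
st();im=snap('top','top10')
g=cv2.resize(im[172:270,135:255],None,fx=4,fy=4,interpolation=cv2.INTER_CUBIC)
print('cradle column profile at px col (y~.40)')
for yy in(.40,.36,.324,.27):
    u=proj('top',[(.54,yy,.027)])[0]; col=int(round(u[0])); pr=im[175:262,col].min(1).astype(int); d=np.diff(pr); i=np.argmin(d[30:])+30; j=np.argmax(d[:30]); print(yy,'rear',ray('top',[(col,175+j+.5)],.027)[0,:2].round(4),'front',ray('top',[(col,175+i+.5)],.027)[0,:2].round(4),d[j],d[i])
plan([(.46,.2,.2,90),(.477,.325,.2,90),(.477,.325,.104,90)])
```

```text
42.2 pos [0.5432 0.0884 0.2031] rot [ 3.13e+00 -1.00e-03  1.57e+00] F [ 0.23 -0.06 -0.3 ] T [ 0.014  0.006 -0.033] w 0.751 g 0.0
cradle column profile at px col (y~.40)
0.4 rear [0.6266 0.4049] front [0.485  0.3989] 39 -46
0.36 rear [0.6249 0.3648] front [0.4836 0.359 ] 39 -39
0.324 rear [0.6231 0.3275] front [0.4846 0.3221] 36 -37
0.27 rear [0.6218 0.2719] front [0.4784 0.2667] 37 -36
[0.372, -0.273, 0.0, -0.001] -> (0.46, 0.2, 0.2, 90)
[0.417, 0.057, -0.0, -0.0] -> (0.477, 0.325, 0.2, 90)
[0.0, 0.0, 0.32, -0.0] -> (0.477, 0.325, 0.104, 90)
```

Run:
```python
from h import *
plan([(.479,.326,.2,88),(.479,.326,.106,88)],(.540,.0884,.2,89.9))
im=cv2.imread('pics/top0.png')
for yy in(.40,.36,.324,.27):
    u=proj('top',[(.54,yy,.027)])[0]; col=int(round(u[0])); pr=im[175:262,col].min(1).astype(int); d=np.diff(pr); i=np.argmin(d[30:])+30; j=np.argmax(d[:30]); print(yy,'rear',ray('top',[(col,175+j+.5)],.027)[0,:2].round(4),'front',ray('top',[(col,175+i+.5)],.027)[0,:2].round(4))
```

```text
[0.396, -0.102, -0.0, 0.016] 
[0.394, -0.109, -0.0, 0.016] -> (0.479, 0.326, 0.2, 88)
[0.0, 0.0, 0.313, -0.0] -> (0.479, 0.326, 0.106, 88)
0.4 rear [0.6028 0.4038] front [0.4616 0.398 ]
0.36 rear [0.6012 0.3638] front [0.4628 0.3583]
0.324 rear [0.5995 0.3265] front [0.4613 0.3213]
0.27 rear [0.5982 0.271 ] front [0.4577 0.266 ]
```

Call:
jog_arm:
  rows:
    - [0.1,-0.025,0,0.016,45]
    - [0.22,-0.055,0,0.016,45]
    - [0.32,-0.08,0,0.016,45]
    - [0.396,-0.102,0,0.016,45]
    - [0.396,-0.102,0,0.016,45]

```text
clock: 42.75
position: [0.5079, 0.2088, 0.1947]
eef_rot: [-3.139, 0.0, 1.556]
ft_force: [0.3, 0.2, -0.5]
grip_width: 0.452
gripper_force: 0.0
```

Call:
jog_arm:
  rows:
    - [0.1,-0.025,0,0.016,45]
    - [0.22,-0.055,0,0.016,45]
    - [0.32,-0.08,0,0.016,45]
    - [0.394,-0.109,0,0.016,45]
    - [0.394,-0.109,0,0.016,45]

```text
clock: 43.25
position: [0.4779, 0.3268, 0.1952]
eef_rot: [-3.14, 0.001, 1.539]
ft_force: [0.5, -0.0, 0.7]
grip_width: 0.452
gripper_force: 0.0
```

Call:
jog_arm:
  rows:
    - [0,0,0.08,0,45]
    - [0,0,0.16,0,45]
    - [0,0,0.22,0,45]
    - [0,0,0.28,0,45]
    - [0,0,0.313,0,45]

```text
clock: 43.75
position: [0.4781, 0.3237, 0.0999]
eef_rot: [-3.138, 0.003, 1.535]
ft_force: [0.1, -0.8, -0.3]
grip_width: 0.45
gripper_force: 0.0
```

Call:
jog_arm:
  rows:
    - [0,0,0,0,45]
    - [0,0,0,0,0]
    - [0,0,0,0,0]
    - [0,0,0,0,0]
    - [0,0,0,0,0]
  newtons: 20

```text
clock: 44.25
position: [0.4795, 0.3259, 0.1039]
eef_rot: [3.14, -0.001, 1.537]
ft_force: [0.6, -2.1, 3.2]
grip_width: 0.089
gripper_force: 23.2
```

Call:
jog_arm:
  rows:
    - [0,0,0,0,0]
    - [0,0,0,0,0]

```text
clock: 44.45
position: [0.4796, 0.3259, 0.1039]
eef_rot: [3.14, -0.0, 1.537]
ft_force: [0.1, -2.3, 5.5]
grip_width: 0.09
gripper_force: 23.8
```

Call:
jog_arm:
  rows:
    - [0,-0.02,0,0,0]
    - [0,-0.04,0,0,0]
    - [0,-0.06,0,0,0]
    - [0,-0.08,0,0,0]
    - [0,-0.08,0,0,0]

```text
clock: 44.95
position: [0.4554, 0.3267, 0.1039]
eef_rot: [3.139, -0.001, 1.537]
ft_force: [0.3, -2.2, 6.0]
grip_width: 0.089
gripper_force: 23.8
```

Call:
jog_arm:
  rows:
    - [0,-0.01,0,0,0]
    - [0,-0.02,0,0,0]
    - [0,-0.02,0,0,0]

```text
clock: 45.25
position: [0.4497, 0.3269, 0.1038]
eef_rot: [3.139, -0.001, 1.537]
ft_force: [2.7, -3.0, 5.4]
grip_width: 0.091
gripper_force: 23.8
```

Call:
jog_arm:
  rows:
    - [0,-0.01,0,0,0]
    - [0,-0.015,0,0,0]
    - [0,-0.015,0,0,0]

```text
clock: 45.55
position: [0.4453, 0.3271, 0.1038]
eef_rot: [3.139, -0.001, 1.537]
ft_force: [2.9, -2.4, 6.3]
grip_width: 0.093
gripper_force: 23.7
```

Call:
jog_arm:
  rows:
    - [0,0,0,0,45]
    - [0,0,0,0,45]
    - [0,0,0,0,45]

```text
clock: 45.85
position: [0.4436, 0.3268, 0.1019]
eef_rot: [-3.14, 0.0, 1.537]
ft_force: [0.3, 0.1, -0.6]
grip_width: 0.445
gripper_force: 0.0
```

Call:
jog_arm:
  rows:
    - [0,0,-0.1,0,45]
    - [0,0,-0.22,0,45]
    - [0,0,-0.33,0,60]
    - [0,0,-0.33,0,75]

```text
clock: 46.25
position: [0.4465, 0.3285, 0.2073]
eef_rot: [3.133, -0.006, 1.537]
ft_force: [-0.2, 1.4, 1.0]
grip_width: 0.741
gripper_force: 0.0
```

Call:
jog_arm:
  rows:
    - [-0.15,0,0,0,75]
    - [-0.3,0.02,0,0,75]
    - [-0.45,0.02,0,0,75]
    - [-0.6,0.02,0,0,75]
    - [-0.7,0.02,0,0,75]

```text
clock: 46.75
position: [0.4421, 0.1148, 0.2004]
eef_rot: [-3.14, 0.0, 1.535]
ft_force: [0.7, -0.1, 0.3]
grip_width: 0.752
gripper_force: 0.0
```

Run:
```python
from h import *
st();im=snap('top','top11')
for yy in(.40,.36,.324,.27):
    u=proj('top',[(.53,yy,.027)])[0]; col=int(round(u[0])); pr=im[175:262,col].min(1).astype(int); d=np.diff(pr); i=np.argmin(d[30:])+30; j=np.argmax(d[:30]); print(yy,'rear',ray('top',[(col,175+j+.5)],.027)[0,:2].round(4),'front',ray('top',[(col,175+i+.5)],.027)[0,:2].round(4))
for r in jars(im,(240,480,130,300),150): print(r)
```

```text
46.75 pos [0.4421 0.1148 0.2004] rot [-3.14   0.     1.535] F [ 0.67 -0.07  0.28] T [-0.075 -0.048  0.026] w 0.752 g 0.0
0.4 rear [0.5923 0.4034] front [0.4512 0.3976]
0.36 rear [0.5907 0.3633] front [0.4576 0.3581]
0.324 rear [0.589  0.3261] front [0.4509 0.3209]
0.27 rear [0.5877 0.2733] front [0.4472 0.2683]
(array([ 0.459, -0.327]), np.float32(3.5), np.float32(0.079), np.float32(0.041), (197, 115, 17, 32))
(array([ 0.481, -0.245]), np.float32(0.8), np.float32(0.077), np.float32(0.041), (165, 107, 17, 31))
(array([0.542, 0.104]), np.float32(-88.6), np.float32(0.077), np.float32(0.038), (16, 81, 31, 16))
(array([ 0.687, -0.078]), np.float32(4.6), np.float32(0.079), np.float32(0.042), (102, 25, 18, 31))
(array([0.697, 0.069]), np.float32(1.5), np.float32(0.078), np.float32(0.041), (45, 20, 17, 31))
```

Run:
```python
from h import *
plan([(.542,.133,.2,91),(.542,.133,.0885,91),(.542,.14,.2,91),(.516,.2475,.2,-1.8),(.516,.2475,.1065,-1.8)],(.442,.1148,.2,88))
```

```text
[0.072, 0.331, -0.0, -0.05] -> (0.542, 0.133, 0.2, 91)
[0.0, 0.0, 0.372, -0.0] -> (0.542, 0.133, 0.0885, 91)
[0.023, 0.0, -0.372, -0.0] -> (0.542, 0.14, 0.2, 91)
[0.12, -0.027, -0.0, 0.516] 
[0.089, -0.085, -0.0, 0.516] 
[0.033, -0.118, -0.0, 0.516] -> (0.516, 0.2475, 0.2, -1.8)
[0.0, 0.0, 0.312, -0.0] -> (0.516, 0.2475, 0.1065, -1.8)
```

Call:
jog_arm:
  rows:
    - [0.03,0.13,0,-0.05,75]
    - [0.05,0.25,0,-0.05,75]
    - [0.072,0.331,0,-0.05,75]
    - [0.072,0.331,0,-0.05,75]

```text
clock: 47.2
position: [0.545, 0.1354, 0.2007]
eef_rot: [-3.141, -0.0, 1.589]
ft_force: [-0.5, 0.5, 0.7]
grip_width: 0.75
gripper_force: 0.0
```

Call:
jog_arm:
  rows:
    - [0,0,0.12,0,75]
    - [0,0,0.24,0,75]
    - [0,0,0.33,0,75]
    - [0,0,0.372,0,75]
    - [0,0,0.372,0,75]

```text
clock: 47.7
position: [0.5408, 0.1348, 0.0874]
eef_rot: [-3.136, 0.001, 1.589]
ft_force: [-0.6, 0.1, 0.4]
grip_width: 0.752
gripper_force: 0.0
```

Call:
jog_arm:
  rows:
    - [0,0,0,0,40]
    - [0,0,0,0,40]
    - [0,0,0,0,40]
    - [0,0,0,0,40]
    - [0,0,0,0,40]
  newtons: 50

```text
clock: 48.2
position: [0.5441, 0.1352, 0.0917]
eef_rot: [3.139, -0.001, 1.589]
ft_force: [-0.5, 1.3, 5.6]
grip_width: 0.531
gripper_force: 54.1
```

Call:
jog_arm:
  rows:
    - [0,0,-0.1,0,40]
    - [0.01,0,-0.2,0,40]
    - [0.023,0,-0.3,0,40]
    - [0.023,0,-0.372,0,40]
    - [0.023,0,-0.372,0,40]

```text
clock: 48.7
position: [0.5445, 0.1422, 0.2047]
eef_rot: [3.135, -0.001, 1.589]
ft_force: [0.1, -0.2, -3.8]
grip_width: 0.529
gripper_force: 53.4
```

Run:
```python
from h import *
ctrl.snapshot('top');ctrl.snapshot('top');st();avg(6)
```

```text
48.8 pos [0.5424 0.1417 0.2004] rot [-3.14   0.     1.589] F [ 0.41 -0.04 -5.25] T [ 0.     0.011 -0.041] w 0.525 g 53.4
F [-0.14 -0.05 -4.8 ] [0.27 0.56 0.39] T [ 0.051 -0.009  0.022] [0.033 0.023 0.025]
```

Call:
jog_arm:
  rows:
    - [0.03,0,0,0.13,40]
    - [0.06,-0.01,0,0.26,40]
    - [0.09,-0.02,0,0.39,40]
    - [0.12,-0.027,0,0.516,40]
    - [0.12,-0.027,0,0.516,40]

```text
clock: 49.6
position: [0.5338, 0.1784, 0.2009]
eef_rot: [-3.141, 0.0, 1.05]
ft_force: [0.7, 0.0, -4.4]
grip_width: 0.527
gripper_force: 53.3
```

Call:
jog_arm:
  rows:
    - [0.02,-0.02,0,0.13,40]
    - [0.04,-0.04,0,0.26,40]
    - [0.06,-0.06,0,0.39,40]
    - [0.089,-0.085,0,0.516,40]
    - [0.089,-0.085,0,0.516,40]

```text
clock: 50.1
position: [0.5253, 0.214, 0.2013]
eef_rot: [-3.142, 0.0, 0.512]
ft_force: [0.6, 0.4, -4.1]
grip_width: 0.53
gripper_force: 53.3
```

Call:
jog_arm:
  rows:
    - [0.01,-0.03,0,0.13,40]
    - [0.02,-0.06,0,0.26,40]
    - [0.03,-0.09,0,0.39,40]
    - [0.033,-0.118,0,0.516,40]
    - [0.033,-0.118,0,0.516,40]

```text
clock: 50.6
position: [0.5168, 0.2493, 0.2014]
eef_rot: [3.141, 0.0, -0.027]
ft_force: [-0.4, -0.0, -4.5]
grip_width: 0.527
gripper_force: 53.3
```

Run:
```python
from h import *
ctrl.snapshot('top');st()
plan([(.516,.2475,.109,-1.8)])
```

```text
50.65 pos [0.517  0.2489 0.2014] rot [ 3.141  0.    -0.026] F [-0.12 -0.31 -5.29] T [ 0.007 -0.071 -0.032] w 0.524 g 53.3
[-0.003, 0.005, 0.308, 0.005] -> (0.516, 0.2475, 0.109, -1.8)
```

Call:
jog_arm:
  rows:
    - [-0.003,0.005,0.1,0.005,40]
    - [-0.003,0.005,0.2,0.005,40]
    - [-0.003,0.005,0.26,0.005,40]
    - [-0.003,0.005,0.29,0.005,40]
    - [-0.003,0.005,0.308,0.005,40]
  newtons: 30

```text
clock: 51.15
position: [0.5159, 0.2472, 0.1086]
eef_rot: [3.141, 0.001, -0.035]
ft_force: [-7.1, -5.8, 27.6]
grip_width: 0.527
gripper_force: 57.7
```

Call:
jog_arm:
  rows:
    - [0,0,0.004,0,40]
    - [0,0,0.006,0,40]
    - [0,0,0.006,0,58]
    - [0,0,0.006,0,64]
    - [0,0,0.006,0,64]

```text
clock: 51.65
position: [0.5167, 0.2482, 0.1087]
eef_rot: [-3.141, -0.002, -0.037]
ft_force: [0.3, 0.7, 0.3]
grip_width: 0.64
gripper_force: 0.0
```

Call:
jog_arm:
  rows:
    - [0,0,0,0,64]
    - [0,0,-0.1,0,64]
    - [0,0,-0.25,0,64]
    - [0,0,-0.32,0,75]
    - [0,0,-0.32,0,75]

```text
clock: 52.15
position: [0.5182, 0.2488, 0.2087]
eef_rot: [-3.138, -0.009, -0.037]
ft_force: [-0.1, -0.4, -0.6]
grip_width: 0.749
gripper_force: 0.0
```

Run:
```python
from h import *
st()
a=np.radians(1.5); 
print(.696-.035*np.cos(a),.069-.035*np.sin(a))
plan([(.61,.15,.2,0),(.662,.068,.2,1.5),(.662,.068,.0885,1.5)])
```

```text
52.15 pos [0.5182 0.2488 0.2087] rot [-3.138 -0.009 -0.037] F [-0.15 -0.37 -0.57] T [-0.014  0.024 -0.029] w 0.749 g 0.0
0.6610119936258554 0.06808380680922445
[0.318, 0.318, 0.029, -0.036] -> (0.61, 0.15, 0.2, 0)
[0.173, 0.273, -0.0, -0.025] -> (0.662, 0.068, 0.2, 1.5)
[0.0, 0.0, 0.372, -0.0] -> (0.662, 0.068, 0.0885, 1.5)
```

Run:
```python
from h import *
plan([(.62,.15,.2,0),(.694,.069,.2,2),(.694,.069,.0885,2)],(.517,.248,.2035,-2.1))
```

```text
[0.355, 0.314, 0.012, -0.035] -> (0.62, 0.15, 0.2, 0)
[0.247, 0.27, -0.0, -0.033] -> (0.694, 0.069, 0.2, 2)
[0.0, 0.0, 0.372, -0.0] -> (0.694, 0.069, 0.0885, 2)
```

Call:
jog_arm:
  rows:
    - [0.1,0.08,0.012,-0.035,75]
    - [0.2,0.18,0.012,-0.035,75]
    - [0.3,0.27,0.012,-0.035,75]
    - [0.355,0.314,0.012,-0.035,75]
    - [0.355,0.314,0.012,-0.035,75]

```text
clock: 52.65
position: [0.6199, 0.1479, 0.1985]
eef_rot: [3.141, 0.001, -0.004]
ft_force: [-1.0, -0.6, 0.3]
grip_width: 0.751
gripper_force: 0.0
```

Call:
jog_arm:
  rows:
    - [0.08,0.09,0,-0.033,75]
    - [0.16,0.18,0,-0.033,75]
    - [0.247,0.27,0,-0.033,75]
    - [0.247,0.27,0,-0.033,75]

```text
clock: 53.05
position: [0.6941, 0.0668, 0.1991]
eef_rot: [3.141, 0.0, 0.031]
ft_force: [-0.0, -0.0, 0.8]
grip_width: 0.752
gripper_force: 0.0
```

Call:
jog_arm:
  rows:
    - [0,0,0.12,0,75]
    - [0,0,0.24,0,75]
    - [0,0,0.33,0,75]
    - [0,0,0.372,0,75]
    - [0,0,0.372,0,75]

```text
clock: 53.55
position: [0.6905, 0.0699, 0.0853]
eef_rot: [-3.141, 0.006, 0.035]
ft_force: [0.4, 0.4, -1.0]
grip_width: 0.749
gripper_force: 0.0
```

Call:
jog_arm:
  rows:
    - [0,0,0,0,40]
    - [0,0,0,0,40]
    - [0,0,0,0,40]
    - [0,0,0,0,40]
    - [0,0,0,0,40]
  newtons: 40

```text
clock: 54.05
position: [0.6939, 0.0689, 0.0902]
eef_rot: [-3.141, -0.003, 0.034]
ft_force: [-1.1, 0.5, 5.4]
grip_width: 0.537
gripper_force: 42.2
```

Call:
jog_arm:
  rows:
    - [0,0,-0.1,0,40]
    - [0,0,-0.2,0,40]
    - [0,0,-0.3,0,40]
    - [0,0,-0.372,0,40]
    - [0,0,-0.372,0,40]

```text
clock: 54.55
position: [0.6947, 0.0686, 0.2041]
eef_rot: [3.141, -0.007, 0.034]
ft_force: [1.4, 0.5, -0.8]
grip_width: 0.538
gripper_force: 41.7
```

Call:
jog_arm:
  rows:
    - [0,0,0,0,40]
    - [0,0,0,0,40]
    - [0,0,0,0,40]

```text
clock: 54.85
position: [0.6917, 0.0686, 0.197]
eef_rot: [-3.142, 0.004, 0.034]
ft_force: [-0.2, -1.0, -1.8]
grip_width: 0.531
gripper_force: 41.6
```

Run:
```python
from h import *
st();avg(7)
```

```text
54.85 pos [0.6917 0.0686 0.197 ] rot [-3.142  0.004  0.034] F [-0.18 -0.99 -1.76] T [-0.004 -0.01   0.049] w 0.531 g 41.6
F [-0.19  0.01 -2.  ] [0.35 0.32 0.6 ] T [-0.006 -0.023 -0.015] [0.017 0.026 0.013]
```

Run:
```python
from h import *
plan([(.635,-.287,.2,0.2),(.635,-.287,.096,.2)],(.694,.0688,.199,1.95))
```

```text
[-0.118, 0.589, -0.002, 0.015] 
[-0.109, 0.591, -0.002, 0.015] -> (0.635, -0.287, 0.2, 0.2)
[0.0, 0.0, 0.347, -0.0] -> (0.635, -0.287, 0.096, 0.2)
```

Call:
jog_arm:
  rows:
    - [-0.03,0.13,-0.002,0.015,40]
    - [-0.06,0.27,-0.002,0.015,40]
    - [-0.09,0.41,-0.002,0.015,40]
    - [-0.118,0.53,-0.002,0.015,40]
    - [-0.118,0.589,-0.002,0.015,40]

```text
clock: 55.7
position: [0.6627, -0.112, 0.2006]
eef_rot: [3.141, 0.0, 0.015]
ft_force: [0.0, 0.2, -2.3]
grip_width: 0.532
gripper_force: 41.8
```

Call:
jog_arm:
  rows:
    - [-0.03,0.13,0,0.015,40]
    - [-0.06,0.27,0,0.015,40]
    - [-0.09,0.41,0,0.015,40]
    - [-0.109,0.53,0,0.015,40]
    - [-0.109,0.591,0,0.015,40]

```text
clock: 56.2
position: [0.6336, -0.2895, 0.2006]
eef_rot: [3.141, -0.0, 0.0]
ft_force: [1.2, 1.0, -2.0]
grip_width: 0.531
gripper_force: 41.8
```

Call:
jog_arm:
  rows:
    - [0,0,0.1,0,40]
    - [0,0,0.2,0,40]
    - [0,0,0.28,0,40]
    - [0,0,0.32,0,40]
    - [0,0,0.335,0,40]

```text
clock: 56.7
position: [0.6337, -0.2859, 0.0981]
eef_rot: [-3.14, 0.002, 0.003]
ft_force: [-0.1, 0.4, -1.9]
grip_width: 0.531
gripper_force: 41.7
```

Call:
jog_arm:
  rows:
    - [0,0,0.006,0,40]
    - [0,0,0.012,0,40]
    - [0,0,0.014,0,40]
    - [0,0,0.014,0,64]
    - [0,0,0.014,0,70]

```text
clock: 57.2
position: [0.6346, -0.2873, 0.0971]
eef_rot: [3.141, -0.002, 0.002]
ft_force: [-0.7, 0.4, -0.1]
grip_width: 0.7
gripper_force: 0.0
```

Call:
jog_arm:
  rows:
    - [0,0,0,0,70]
    - [0,0,-0.1,0,70]
    - [0,0,-0.25,0,75]
    - [0,0,-0.35,0,75]
    - [0,0,-0.35,0,75]

```text
clock: 57.7
position: [0.6367, -0.2885, 0.2086]
eef_rot: [3.136, -0.011, 0.002]
ft_force: [0.3, -0.4, 1.0]
grip_width: 0.748
gripper_force: 0.0
```

Run:
```python
from h import *
st();im=snap('top','top12')
for r in jars(im,(240,480,130,300),150): print(r)
plan([(.687,-.078,.2,4.8),(.687,-.078,.0885,4.8)])
```

```text
57.7 pos [ 0.6367 -0.2885  0.2086] rot [ 3.136e+00 -1.100e-02  2.000e-03] F [ 0.3  -0.44  0.99] T [0.028 0.031 0.022] w 0.748 g 0.0
(array([ 0.48 , -0.245]), np.float32(-1.6), np.float32(0.078), np.float32(0.039), (165, 107, 17, 31))
(array([ 0.686, -0.078]), np.float32(5.4), np.float32(0.08), np.float32(0.043), (101, 25, 19, 31))
[0.173, -0.699, 0.018, -0.078] -> (0.687, -0.078, 0.2, 4.8)
[0.0, 0.0, 0.372, -0.0] -> (0.687, -0.078, 0.0885, 4.8)
```

Call:
jog_arm:
  rows:
    - [0.04,-0.15,0,-0.04,75]
    - [0.08,-0.3,0,-0.08,75]
    - [0.12,-0.45,0,-0.088,75]
    - [0.16,-0.6,0,-0.088,75]
    - [0.172,-0.697,0,-0.088,75]

```text
clock: 58.25
position: [0.6849, -0.0746, 0.1989]
eef_rot: [-3.14, 0.002, 0.096]
ft_force: [-0.5, -0.1, -0.2]
grip_width: 0.747
gripper_force: 0.0
```

Call:
jog_arm:
  rows:
    - [0,0,0.05,0,75]
    - [0,0,0.15,0,75]
    - [0,0,0.27,0,75]
    - [0,0,0.375,0,75]
    - [0,0,0.375,0,75]

```text
clock: 58.75
position: [0.68, -0.0777, 0.08]
eef_rot: [-3.138, 0.013, 0.094]
ft_force: [-0.5, 0.2, -0.4]
grip_width: 0.751
gripper_force: 0.0
```

Call:
jog_arm:
  rows:
    - [0,0,0,0,40]
    - [0,0,0,0,40]
    - [0,0,0,0,40]
    - [0,0,0,0,40]
    - [0,0,0,0,40]
  newtons: 40

```text
clock: 59.25
position: [0.6851, -0.0777, 0.0887]
eef_rot: [3.141, -0.0, 0.094]
ft_force: [-0.3, 0.0, -5.1]
grip_width: 0.532
gripper_force: 46.8
```

Call:
jog_arm:
  rows:
    - [0,0,-0.1,0,40]
    - [0,0,-0.2,0,40]
    - [0,0,-0.3,0,40]
    - [0,0,-0.372,0,40]
    - [0,0,-0.372,0,40]

```text
clock: 59.75
position: [0.6872, -0.0781, 0.2052]
eef_rot: [3.139, -0.009, 0.095]
ft_force: [0.4, -0.8, -4.4]
grip_width: 0.529
gripper_force: 46.9
```

Call:
jog_arm:
  rows:
    - [0,0,0,0,40]
    - [0,0,0,0,40]
    - [0,0,0,0,40]

```text
clock: 60.05
position: [0.6839, -0.0775, 0.1971]
eef_rot: [-3.14, 0.004, 0.094]
ft_force: [1.4, -0.7, -4.7]
grip_width: 0.532
gripper_force: 46.9
```

Run:
```python
from h import *
st();avg(8)
```

```text
60.05 pos [ 0.6839 -0.0775  0.1971] rot [-3.14   0.004  0.094] F [ 1.41 -0.71 -4.68] T [-0.002 -0.018  0.041] w 0.532 g 46.9
F [ 0.14  0.15 -4.96] [0.24 0.37 0.26] T [-0.005  0.01   0.021] [0.012 0.029 0.036]
```

Call:
jog_arm:
  rows:
    - [0,0,0.12,0,40]
    - [0,0,0.24,0,40]
    - [0,0,0.33,0,40]
    - [0,0,0.365,0,40]
    - [0,0,0.37,0,40]

```text
clock: 60.95
position: [0.6851, -0.0777, 0.089]
eef_rot: [-3.141, 0.001, 0.095]
ft_force: [0.8, 0.2, -4.7]
grip_width: 0.532
gripper_force: 47.1
```

Call:
jog_arm:
  rows:
    - [0,0,0,0,78]
    - [0,0,0,0,78]
    - [0,0,0,0,78]
    - [-0.06,0,0,0,78]
    - [-0.117,0,0,0,78]

```text
clock: 61.45
position: [0.6507, -0.0812, 0.0901]
eef_rot: [3.141, -0.002, 0.095]
ft_force: [-0.3, 0.4, 0.5]
grip_width: 0.782
gripper_force: 0.0
```

Call:
jog_arm:
  rows:
    - [0,0,0,0,78]
    - [0,0,0,0,40]
    - [0,0,0,0,40]
    - [0,0,0,0,40]
    - [0,0,0,0,40]
  newtons: 20

```text
clock: 61.95
position: [0.6512, -0.0811, 0.0899]
eef_rot: [3.141, -0.002, 0.094]
ft_force: [-2.5, 0.1, 4.9]
grip_width: 0.531
gripper_force: 21.6
```

Call:
jog_arm:
  rows:
    - [0,0,-0.1,0,40]
    - [0,0,-0.2,0,40]
    - [0,0,-0.3,0,40]
    - [0,0,-0.372,0,40]
    - [0,0,-0.372,0,40]

```text
clock: 62.45
position: [0.6516, -0.0813, 0.2032]
eef_rot: [3.14, -0.005, 0.095]
ft_force: [-0.1, -0.7, -4.1]
grip_width: 0.53
gripper_force: 22.1
```

Call:
jog_arm:
  rows:
    - [0,0,0,0,40]
    - [0,0,0,0,40]
    - [0,0,0,0,40]

```text
clock: 62.75
position: [0.6489, -0.0808, 0.1974]
eef_rot: [-3.14, 0.005, 0.094]
ft_force: [-0.4, 0.5, -4.4]
grip_width: 0.535
gripper_force: 22.0
```

Run:
```python
from h import *
st();avg(7)
plan([(.46,.1,.2,2),(.413,.404,.2,-1.8),(.413,.404,.116,-1.8)])
```

```text
62.75 pos [ 0.6489 -0.0808  0.1974] rot [-3.14   0.005  0.094] F [-0.37  0.55 -4.35] T [-0.025  0.177 -0.041] w 0.535 g 22.0
F [-0.18 -0.22 -4.69] [0.7  0.42 0.48] T [-0.025  0.18  -0.013] [0.027 0.02  0.032]
[-0.287, -0.33, 0.0, 0.028] 
[-0.297, -0.322, 0.0, 0.028] -> (0.46, 0.1, 0.2, 2)
[-0.061, -0.509, -0.0, 0.032] 
[-0.077, -0.507, -0.0, 0.032] -> (0.413, 0.404, 0.2, -1.8)
[0.0, 0.0, 0.28, -0.0] -> (0.413, 0.404, 0.116, -1.8)
```

Call:
jog_arm:
  rows:
    - [-0.06,-0.07,0,0.028,40]
    - [-0.12,-0.14,0,0.028,40]
    - [-0.18,-0.21,0,0.028,40]
    - [-0.24,-0.28,0,0.028,40]
    - [-0.287,-0.33,0,0.028,40]

```text
clock: 63.6
position: [0.5539, 0.0104, 0.2005]
eef_rot: [-3.141, 0.0, 0.066]
ft_force: [0.6, 1.4, -4.6]
grip_width: 0.539
gripper_force: 22.6
```

Call:
jog_arm:
  rows:
    - [-0.06,-0.07,0,0.028,40]
    - [-0.12,-0.14,0,0.028,40]
    - [-0.18,-0.21,0,0.028,40]
    - [-0.24,-0.27,0,0.028,40]
    - [-0.297,-0.322,0,0.028,40]

```text
clock: 64.1
position: [0.459, 0.1008, 0.2008]
eef_rot: [-3.141, -0.001, 0.036]
ft_force: [0.5, -0.5, -4.8]
grip_width: 0.536
gripper_force: 22.6
```

Call:
jog_arm:
  rows:
    - [-0.02,-0.12,0,0.032,40]
    - [-0.03,-0.24,0,0.032,40]
    - [-0.04,-0.36,0,0.032,40]
    - [-0.061,-0.46,0,0.032,40]
    - [-0.061,-0.509,0,0.032,40]

```text
clock: 64.6
position: [0.4354, 0.254, 0.2009]
eef_rot: [-3.141, -0.0, 0.005]
ft_force: [1.0, 0.2, -4.9]
grip_width: 0.535
gripper_force: 23.0
```

Call:
jog_arm:
  rows:
    - [-0.02,-0.12,0,0.032,40]
    - [-0.04,-0.24,0,0.032,40]
    - [-0.06,-0.36,0,0.032,40]
    - [-0.077,-0.46,0,0.032,40]
    - [-0.077,-0.507,0,0.032,40]

```text
clock: 65.1
position: [0.4123, 0.406, 0.2007]
eef_rot: [-3.141, -0.0, -0.029]
ft_force: [0.3, -0.2, -3.9]
grip_width: 0.536
gripper_force: 23.3
```

Call:
jog_arm:
  rows:
    - [0,0,0.07,0,40]
    - [0,0,0.14,0,40]
    - [0,0,0.2,0,40]
    - [0,0,0.25,0,40]
    - [0,0,0.27,0,40]

```text
clock: 65.6
position: [0.4129, 0.4035, 0.1195]
eef_rot: [3.14, 0.001, -0.032]
ft_force: [-4.2, -5.7, 10.9]
grip_width: 0.536
gripper_force: 25.5
```

Run:
```python
from h import *
ctrl.snapshot('top');st();plan([(.413,.404,.116,-1.8)])
```

```text
65.65 pos [0.4133 0.4036 0.1197] rot [ 3.14  -0.    -0.032] F [ 0.79 -0.89 -2.73] T [-0.076  0.111 -0.032] w 0.535 g 23.8
[-0.001, -0.001, 0.012, -0.0] -> (0.413, 0.404, 0.116, -1.8)
```

Call:
jog_arm:
  rows:
    - [-0.006,0,0.016,0,40]
    - [-0.015,0,0.03,0,40]
    - [-0.021,0,0.041,0,40]
    - [-0.027,0,0.053,0,40]
    - [-0.031,0,0.061,0,40]

```text
clock: 66.15
position: [0.4048, 0.4044, 0.1038]
eef_rot: [-3.141, -0.003, -0.032]
ft_force: [-2.5, -5.6, 7.1]
grip_width: 0.54
gripper_force: 27.1
```

Call:
jog_arm:
  rows:
    - [-0.003,0,0.008,0,40]
    - [-0.006,0,0.014,0,40]
    - [-0.006,0,0.018,0,40]
    - [-0.006,0,0.018,0,40]
    - [-0.006,0,0.018,0,40]

```text
clock: 66.65
position: [0.4024, 0.4046, 0.0975]
eef_rot: [-3.141, -0.002, -0.032]
ft_force: [-4.5, -2.2, 5.3]
grip_width: 0.534
gripper_force: 27.5
```

Call:
jog_arm:
  rows:
    - [0,0,0,0,40]
    - [0,0,-0.07,0,40]
    - [0,0,-0.15,0,40]
    - [0,0,-0.25,0,40]
    - [0,0,-0.25,0,40]

```text
clock: 67.15
position: [0.4041, 0.4062, 0.1757]
eef_rot: [-3.134, -0.008, -0.031]
ft_force: [0.2, 1.7, -3.3]
grip_width: 0.532
gripper_force: 26.3
```

Call:
jog_arm:
  rows:
    - [0,0,0,0,40]
    - [0,0,0,0,40]
    - [0,0,0,0,40]

```text
clock: 67.45
position: [0.4007, 0.4035, 0.1683]
eef_rot: [3.139, 0.003, -0.031]
ft_force: [0.0, 0.4, -4.7]
grip_width: 0.531
gripper_force: 26.3
```

Run:
```python
from h import *
st();avg(8)
im=snap('top')
for yy in(.324,.27):
    u=proj('top',[(.53,yy,.027)])[0]; col=int(round(u[0])); pr=im[175:262,col].min(1).astype(int); d=np.diff(pr); j=np.argmax(d[:30]); print(yy,'rear',ray('top',[(col,175+j+.5)],.027)[0,:2].round(4))
```

```text
67.45 pos [0.4007 0.4035 0.1683] rot [ 3.139e+00  3.000e-03 -3.100e-02] F [ 0.02  0.41 -4.75] T [-0.02   0.134 -0.005] w 0.531 g 26.3
F [-0.1   0.34 -4.76] [0.42 0.78 0.53] T [0.006 0.122 0.016] [0.032 0.029 0.052]
0.324 rear [0.5942 0.3263]
0.27 rear [0.5929 0.2735]
```

Call:
jog_arm:
  rows:
    - [0.06,0,0,0,40]
    - [0.12,0,0,0,40]
    - [0.18,0,0,0,40]
    - [0.238,0,0,0,40]
    - [0.238,0,0,0,40]

```text
clock: 68.4
position: [0.4762, 0.4018, 0.1712]
eef_rot: [-3.141, -0.002, -0.033]
ft_force: [-2.8, 0.4, -4.2]
grip_width: 0.531
gripper_force: 26.2
```

Call:
jog_arm:
  rows:
    - [0,0,0.05,0,40]
    - [0,0,0.1,0,40]
    - [0,0,0.14,0,40]
    - [0,0,0.17,0,40]
    - [0,0,0.18,0,40]

```text
clock: 68.9
position: [0.4716, 0.4015, 0.1143]
eef_rot: [3.139, 0.003, -0.031]
ft_force: [-0.5, 0.2, -5.0]
grip_width: 0.528
gripper_force: 26.1
```

Call:
jog_arm:
  rows:
    - [0,0,0,0,40]
    - [0,0,0.005,0,40]
    - [0,0,0.01,0,40]

```text
clock: 69.2
position: [0.4734, 0.4025, 0.1147]
eef_rot: [-3.14, -0.002, -0.031]
ft_force: [-0.5, -0.0, -5.6]
grip_width: 0.532
gripper_force: 26.2
```

Run:
```python
from h import *
ctrl.snapshot('top');st()
```

```text
69.25 pos [0.4732 0.4023 0.1142] rot [-3.141e+00 -1.000e-03 -3.100e-02] F [ 0.63 -1.   -5.69] T [ 0.007  0.127 -0.017] w 0.537 g 26.2
```

Call:
jog_arm:
  rows:
    - [0,0,0.005,0,40]
    - [0,0,0.01,0,40]
    - [0,0,0.014,0,40]
    - [0,0,0.018,0,40]

```text
clock: 69.65
position: [0.4732, 0.4022, 0.1095]
eef_rot: [3.141, 0.0, -0.031]
ft_force: [-3.3, -2.8, 6.9]
grip_width: 0.532
gripper_force: 27.5
```

Call:
jog_arm:
  rows:
    - [0,0,0,0,58]
    - [0,0,0,0,62]
    - [0,0,0,0,64]
    - [0,0,0,0,64]
    - [0,0,0,0,64]

```text
clock: 70.15
position: [0.473, 0.4022, 0.1084]
eef_rot: [-3.141, -0.0, -0.031]
ft_force: [0.1, 0.4, 0.1]
grip_width: 0.638
gripper_force: 0.0
```

Call:
jog_arm:
  rows:
    - [0,0,-0.1,0,64]
    - [0,0,-0.25,0,70]
    - [0,0,-0.33,0,75]
    - [0,0,-0.33,0,75]

```text
clock: 70.55
position: [0.475, 0.4036, 0.2131]
eef_rot: [-3.136, -0.008, -0.031]
ft_force: [0.8, 0.9, 0.3]
grip_width: 0.749
gripper_force: 0.0
```

Call:
jog_arm:
  rows:
    - [-0.1,0.1,0,0,75]
    - [-0.2,0.25,0,0,75]
    - [-0.28,0.4,0,0,75]
    - [-0.28,0.55,0,0,75]
    - [-0.28,0.6,0,0,75]

```text
clock: 71.05
position: [0.3813, 0.2219, 0.2054]
eef_rot: [3.14, 0.002, -0.033]
ft_force: [0.3, -0.3, 0.5]
grip_width: 0.754
gripper_force: 0.0
```

Call:
jog_arm:
  rows:
    - [0,0.15,0,0,75]
    - [0,0.3,0,0,75]
    - [0,0.45,0,0,75]
    - [0,0.6,0,0,75]
    - [0,0.7,0,0,75]

```text
clock: 71.55
position: [0.3758, 0.0128, 0.2063]
eef_rot: [3.141, 0.001, -0.033]
ft_force: [0.1, 0.7, -0.4]
grip_width: 0.749
gripper_force: 0.0
```

Run:
```python
from h import *
st();im=snap('top','top13'); 
t=cv2.resize(im[165:265,135:260],None,fx=3.2,fy=3.2,interpolation=cv2.INTER_CUBIC); b=cv2.resize(im[140:300,330:480],None,fx=2,fy=2,interpolation=cv2.INTER_CUBIC)
o=np.zeros((320,710,3),np.uint8); o[:320,:400]=t; o[:320,410:710]=b; cv2.imwrite('pics/v13.png',o)
K=[(.457,-.327)]
```

```text
71.55 pos [0.3758 0.0128 0.2063] rot [ 3.141e+00  1.000e-03 -3.300e-02] F [ 0.05  0.73 -0.4 ] T [ 0.026 -0.022  0.051] w 0.749 g 0.0
```

View pics/v13.png

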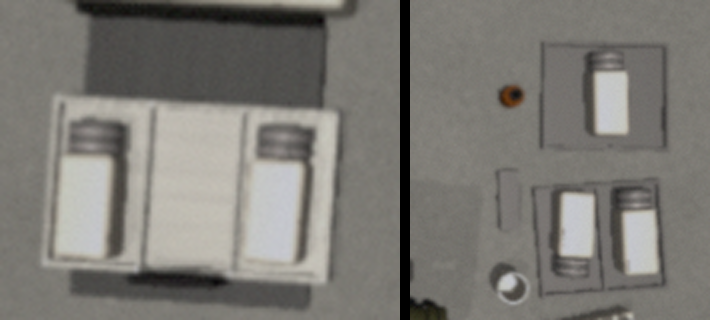

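Run:
```python
from h import *
plan([(.42,.327,.2,-1.8),(.42,.327,.108,-1.8)],(.376,.0145,.205,-1.85))
```

```text
[0.056, -0.523, 0.008, -0.0] 
[0.057, -0.523, 0.008, -0.0] -> (0.42, 0.327, 0.2, -1.8)
[0.0, 0.0, 0.307, -0.0] -> (0.42, 0.327, 0.108, -1.8)
```

Call:
jog_arm:
  rows:
    - [0.01,-0.13,0.008,0,20]
    - [0.03,-0.26,0.008,0,0]
    - [0.05,-0.39,0.008,0,0]
    - [0.056,-0.48,0.008,0,0]
    - [0.056,-0.523,0.008,0,0]

```text
clock: 72.1
position: [0.398, 0.1729, 0.2039]
eef_rot: [3.141, 0.002, -0.029]
ft_force: [-1.3, -0.1, 0.8]
grip_width: 0.002
gripper_force: 0.0
```

Call:
jog_arm:
  rows:
    - [0.01,-0.13,0.008,0,0]
    - [0.03,-0.26,0.008,0,0]
    - [0.05,-0.39,0.008,0,0]
    - [0.057,-0.48,0.008,0,0]
    - [0.057,-0.523,0.008,0,0]

```text
clock: 72.6
position: [0.4204, 0.3288, 0.2018]
eef_rot: [3.141, 0.001, -0.03]
ft_force: [0.1, 0.1, -0.2]
grip_width: 0.001
gripper_force: 0.0
```

Call:
jog_arm:
  rows:
    - [0,0,0.1,0,0]
    - [0,0,0.2,0,0]
    - [0,0,0.27,0,0]
    - [0,0,0.307,0,0]
    - [0,0,0.307,0,0]

```text
clock: 73.1
position: [0.4194, 0.3261, 0.1084]
eef_rot: [3.139, 0.004, -0.032]
ft_force: [-0.4, -0.6, 0.6]
grip_width: -0.001
gripper_force: 0.0
```

Call:
jog_arm:
  rows:
    - [0.015,0,0,0,0]
    - [0.03,0,0,0,0]
    - [0.045,0,0,0,0]
    - [0.06,0,0,0,0]
    - [0.07,0,0,0,0]

```text
clock: 73.6
position: [0.4417, 0.3271, 0.1111]
eef_rot: [-3.141, 0.001, -0.031]
ft_force: [-4.6, 0.4, 2.9]
grip_width: -0.003
gripper_force: 2.2
```

Run:
```python
from h import *
ctrl.snapshot('top');st()
```

```text
73.65 pos [0.4421 0.327  0.1109] rot [-3.141 -0.    -0.031] F [-1.82 -0.33  1.4 ] T [-0.008  0.255 -0.017] w 0.002 g 0.9
```

Call:
jog_arm:
  rows:
    - [0.012,0,0,0,0]
    - [0.024,0,0,0,0]
    - [0.036,0,0,0,0]
    - [0.048,0,0,0,0]
    - [0.06,0,0,0,0]

```text
clock: 74.15
position: [0.4597, 0.3263, 0.1104]
eef_rot: [-3.142, 0.0, -0.031]
ft_force: [-4.3, 0.2, 3.4]
grip_width: -0.003
gripper_force: 2.3
```

Call:
jog_arm:
  rows:
    - [0.012,0,0,0,0]
    - [0.024,0,0,0,0]
    - [0.036,0,0,0,0]
    - [0.048,0,0,0,0]
    - [0.06,0,0,0,0]

```text
clock: 74.65
position: [0.4777, 0.3257, 0.1104]
eef_rot: [3.141, 0.0, -0.031]
ft_force: [-4.0, 0.1, 3.2]
grip_width: -0.001
gripper_force: 2.3
```

Call:
jog_arm:
  rows:
    - [0.008,0,0,0,0]
    - [0.016,0,0,0,0]
    - [0.024,0,0,0,0]
    - [0.03,0,0,0,0]
    - [0.033,0,0,0,0]

```text
clock: 75.15
position: [0.4875, 0.3253, 0.1104]
eef_rot: [3.141, -0.0, -0.031]
ft_force: [-3.8, 0.4, 3.0]
grip_width: 0.002
gripper_force: 2.1
```

Call:
jog_arm:
  rows:
    - [0.004,0,0,0,0]
    - [0.008,0,0,0,0]
    - [0.012,0,0,0,0]
    - [0.016,0,0,0,0]
    - [0.02,0,0,0,0]

```text
clock: 75.65
position: [0.4934, 0.3251, 0.1104]
eef_rot: [3.141, 0.0, -0.031]
ft_force: [-4.7, 0.1, 2.3]
grip_width: 0.003
gripper_force: 2.1
```

Call:
jog_arm:
  rows:
    - [0.004,0,0,0,0]
    - [0.008,0,0,0,0]
    - [0.012,0,0,0,0]

```text
clock: 75.95
position: [0.4946, 0.3252, 0.1104]
eef_rot: [3.14, 0.008, -0.032]
ft_force: [-18.2, 0.0, 13.2]
grip_width: -0.001
gripper_force: 9.2
```

Call:
jog_arm:
  rows:
    - [0.004,0,0,0,0]
    - [0.008,0,0,0,0]
    - [0.012,0,0,0,0]

```text
clock: 76.25
position: [0.4952, 0.3252, 0.1104]
eef_rot: [3.139, 0.016, -0.032]
ft_force: [-31.3, -0.7, 22.8]
grip_width: 0.002
gripper_force: 16.0
```

Call:
jog_arm:
  rows:
    - [-0.05,0,0,0,0]
    - [-0.12,0,0,0,0]
    - [-0.2,0,0,0,0]
    - [-0.2,0,-0.15,0,0]
    - [-0.2,0,-0.3,0,0]

```text
clock: 76.75
position: [0.4394, 0.3262, 0.1992]
eef_rot: [3.139, 0.002, -0.031]
ft_force: [0.9, -0.3, 0.6]
grip_width: -0.003
gripper_force: 0.0
```

Call:
jog_arm:
  rows:
    - [0,0.15,-0.1,0,0]
    - [0,0.3,-0.1,0,0]
    - [0,0.45,-0.1,0,0]
    - [0,0.6,-0.1,0,0]
    - [0,0.7,-0.1,0,0]

```text
clock: 77.25
position: [0.4344, 0.1145, 0.2308]
eef_rot: [3.141, -0.004, -0.033]
ft_force: [0.8, 0.7, 0.1]
grip_width: -0.001
gripper_force: 0.0
```

Call:
jog_arm:
  rows:
    - [0,0.1,0,0,20]
    - [0,0.2,0,0,20]
    - [0,0.3,0,0,20]
    - [0,0.3,0,0,20]

```text
clock: 77.65
position: [0.4317, 0.0243, 0.2307]
eef_rot: [3.14, -0.003, -0.036]
ft_force: [0.3, 0.2, 0.7]
grip_width: 0.199
gripper_force: 0.0
```

Run:
```python
from h import *
st();im=snap('top','top14'); cv2.imwrite('pics/v14.png',cv2.resize(im[80:300,130:480],None,fx=2.2,fy=2.2,interpolation=cv2.INTER_CUBIC))
for yy in(.36,.324,.29):
    u=proj('top',[(.55,yy,.027)])[0]; col=int(round(u[0])); pr=im[195:262,col].min(1).astype(int); d=np.diff(pr); i=np.argmin(d); print(yy,'front',ray('top',[(col,195+i+.5)],.027)[0,:2].round(4))
for r in jars(im,(240,480,130,300),150): print(r)
```

```text
77.65 pos [0.4317 0.0243 0.2307] rot [ 3.14e+00 -3.00e-03 -3.60e-02] F [0.32 0.24 0.72] T [ 0.031 -0.011 -0.024] w 0.199 g 0.0
0.36 front [0.5149 0.3576]
0.324 front [0.5158 0.3233]
0.29 front [0.509  0.2888]
(array([ 0.459, -0.327]), np.float32(3.7), np.float32(0.08), np.float32(0.041), (197, 115, 17, 32))
(array([ 0.481, -0.245]), np.float32(0.8), np.float32(0.077), np.float32(0.041), (165, 107, 17, 31))
(array([ 0.638, -0.288]), np.float32(0.5), np.float32(0.078), np.float32(0.039), (183, 46, 16, 31))
```

View pics/v14.png

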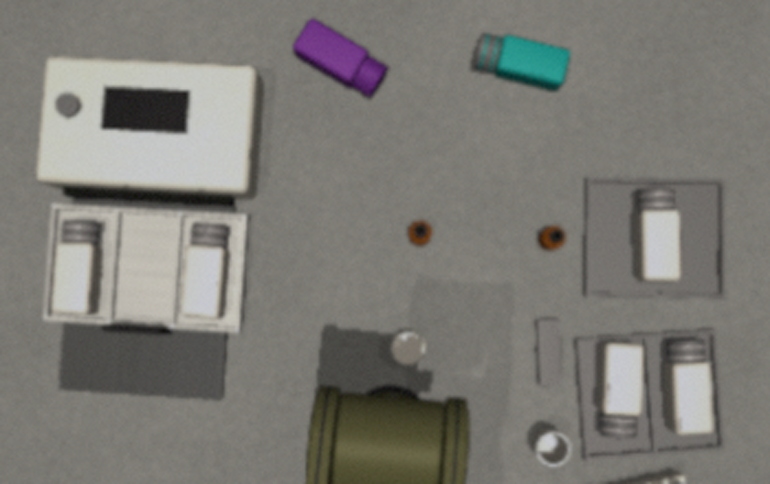

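Run:
```python
from h import *
print(ctrl.finish_job())
```

```text
the job is handed in; nothing more can be done
None
```

The job is handed in; the result was not reported. Five jars were on the bench: the two loose ones are in the cradle, which I pushed home against its stop, the two stuck ones are in the divided tray, and the empty one is in the plain tray. One risk: the wrist force briefly read 47 N while I tilted a jar, which may count against the 40 N pressing limit.

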